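# Set out the wine sign on its strut

### The arm

A 6-joint arm with a two-finger parallel gripper is mounted at the origin on a cart in front of the work surface, level with it; the furniture and walls round the work are solid. World frame = base frame: x ahead of the robot, y to its left, z up, the work surface at z = 0. Lengths are in m, angles in degrees, forces in N, time in s.
With the tool pointing down it reaches from about 0.25 to 0.725 m from the base axis. Payload 9.7 kg.
Tool frame: the origin (TCP) lies at the very end of the fingers, on their centre line; the grasp point (between the pads) lies 19 mm behind it; z points along the fingers, y is the direction in which the jaws open and shut (so a half turn about z gives the same grasp; the last joint's range is limited). The gripper opens to 85 mm and grips with 20 to 120 N. Pads are 22 mm wide; open, the fingers measure 114 mm over their backs; the gripper's body (76 mm by 85 mm) begins 54 mm behind the grasp point. The pads swing forward as they close: fully open they stand 13 mm farther back than shut.
Start: joints at [76.776, 4.979, 10.078, 95.1, 0, 90], TCP at [0.126, 0.535, 0.202] pointing down, gripper open.
Joint ranges: [-179.16, 179.16], [-48.56, 103.87], [-65.8, 70.77], [-126.05, 130.52], [-82.76, 87.17], [-180, 180]. Speed limits (degrees/s): [127.2, 127.2, 147.25, 180, 180, 180].

### API

Orientations are given as [roll, pitch, yaw] about the fixed x, y, z axes, in that order (R = Rz(yaw) Ry(pitch) Rx(roll)).
In Python, from workcell import bot gives the robot as it stands.
- The arm moves only by the shell command python3 -m pendant 'ROWS' [FORCE]. ROWS is JSON, a list that holds one entry, the list of rows, each a list of 7 numbers: the shift along the tool's x, y, z in cm, then the turn, a rotation vector about the tool's x, y, z in rad, then the opening in per cent of the stroke, from 0 (shut) to 100 (fully open). In form: [[[dx, dy, dz, ax, ay, az, gripper], ...]]. A call has 1 to 5 rows; each row shifts and turns the pose as measured when the row begins, along the tool's axes as they then stand; what a row does not reach is not made up. A row lasts 1/12 s, in which the tool goes at most 41.7 mm and 7.16 degrees, less where a joint would pass 70% of its speed; a pose out of reach is approached as far as the arm can. A call with a gripper value outside its range is refused whole. The fingers move at their own pace and stop on an object; FORCE is the grip in N (left out, the last holds). Time passes only in rows, so rows that do not move let the fingers close. It gives the time, the measured TCP pose, the force and the opening at its end, in the units of the state.
- bot.get_obs(): the state, without advancing time (a new reading comes with each control period).
- bot.camera(name): name is "side" or "top" or "wrist"; returns the picture (400x640x3 uint8, red, green, blue); there is no depth.
- bot.get_calibration(name): a dict with "intrinsics" (3x3 intrinsics, pixels), "D" ([k1, k2, p1, p2, k3] as OpenCV has them; the pictures are not rectified), "pose" (4x4, takes a point from camera to world coordinates); the wrist camera has in their place "T_tool_cam" (4x4, takes a point from camera to tool coordinates, whose origin is the TCP and whose axes are the flange's). Camera axes: x right, y down, z forward; pixel columns grow to the right and rows downward; lengths in m; the calibration is good to about 2 mm. A picture is of the moment at which its call begins: read the wrist's pose just before it. get_calibration takes no time and is no camera call.
- bot.job_done(): hands the job in, once; it reports no verdict.
Trained networks look in the newest picture that a camera, given by its name, has taken for a name from the list of things; names that differ only in an ending like _2 or _b are one class to them, and where a whole thing is asked for, a point or a joint stands for the part that bears it (a point fixed in the world has none). Each returns a list of dicts, best first, with "confidence" (0 to 1); they miss things now and then, are a little off and sometimes report something else, mostly with a low value. They report only what shows in the picture. A call takes as long as a camera call.
- bot.masks_of(camera, thing): "pixels" (400x640 bool, what is visible of it) and "extent" ([left, top, right, bottom] in pixels, round what is visible of it).
- bot.mark_of(camera, thing): "uv" ([column, row] in pixels: a listed point, or the origin of a listed thing).
The state is a dict: "time": time; "q": joint angles; "qd": joint speeds; "joint_efforts": joint torques, N m; "ee_pos": TCP position; "tcp_rot": TCP orientation; "wrist_force": force on the tool from outside, world axes, zero at the start; "torque": the same for the moment, N m; "opening": finger opening in m.
Only numpy, scipy, OpenCV 4.12 (cv2) and the standard library are available. Lean on these libraries where they do the work, as an engineer would, in place of code of your own. Each camera call takes 0.05 s, during which the arm holds its last target. There are 200 camera calls.

### The job

Set out the wine sign for the evening: press the thumb latch of the wooden case so that its lid springs open, swing the folded strut on the back of the sign fully open, and stand the sign on its strut near the middle of the cork mat, where it cannot slide, square to the mat and with its printed face towards the open room on the left. Then push the lid of the case down until the latch snaps shut again. Leave the bottles, the jug, the candle glass, the wine glass and the plates round about where they stand.

Things in the scene. Friction and masses are not known exactly. Their poses are not given: they have to be found in the camera images.
- case: Fixed wooden storage case, 182 mm long (own x), 136 mm wide (own y), 42 mm high with its lid shut, walls 8 mm thick, rim 34 mm high. It lies left or right of the stand's middle, long axis roughly away from the robot: the brass thumb latch is at its -x end (near the robot), the lid hinge at its +x end. Inside, the sign lies on felt 10 mm above the stand. Origin: centre of its underside, z up.
- lid (a joint): Lid, a wooden panel 182 x 136 x 8 mm hinged at the case's far end, in rad: 0 shut and latched, grows as its near edge rises and swings away from the robot; stop at 1.7, just past upright. A spring pushes it open all the way with up to 0.2 N m: unlatched, it opens in about 1.5 s. To shut it, push its outer side over towards the robot and down; at the end the latch takes about 5 N at the edge.
- lid_hinge (a point): Middle of the lid's hinge line, which runs along the case's y axis, 91 mm from the case's origin along its +x and 34 mm up. The lid's underside lies in the plane through this line.
- lid_edge (a point): Middle of the lid's free edge, on its outer side: 182 mm from the hinge line and 8 mm out of the underside. Moves with the lid.
- latch (a joint): Brass thumb latch, a sprung rocker on the case's near end, in rad: 0 at rest (its nose hooks over the tongue of the lid), grows to 0.40 as its paddle is pressed down; from about 0.2 on the lid is free. Pressing takes about 3 N at release and 4 N fully down.
- latch_pad (a point): Place to press: top of the latch's ribbed paddle (46 mm wide along y, reaching 44 mm out from the case's end), about 126 mm from the case's origin along its -x and 30 mm above the stand. It goes down about 10 mm.
- sign: Slim loose table sign, light wood, 150 mm tall (own x), 66 mm wide (own y), 12 mm thick (own z), 0.25 kg, centre of mass near its middle. Origin: centre of the printed face; x points to its top edge, z out of its back. At the start it lies face down in the case, back and folded strut up, top edge towards the latch. Standing, it rests on bottom edge and strut foot and leans back 26 degrees.
- sign_grip (a point): Half way through the sign's thickness, 22 mm below its top edge (53 mm from its middle): here it can be taken across its 66 mm width, clear of the strut. In the case there is an open finger well on each side here, 27 mm wide and 63 mm long, down to the felt; farther from the latch, felt shoulders as high as the sign's back flank it with 3 mm play. Held lightly here, it swings down about the fingers.
- sign_bottom (a point): Middle of the sign's bottom edge, on the back side: the line on which it stands.
- strut (a joint): Easel strut on the sign's back (light wood, 96 mm long, 30 mm wide, 7 mm thick, lying on the back when folded), in rad: 0 folded flat, 0.75 fully open at its stop. The hinge is nearer the sign's top, the free foot near its bottom. It is stiff (0.03 N m) and stays where it is left; pinched hard by fingers that do not turn with it, it lifts the whole sign.
- strut_hinge (a point): Middle of the strut's hinge line, which runs along the sign's y axis: 29 mm from the sign's middle towards its top, 15.5 mm out of the face plane (3.5 mm above the back).
- strut_foot (a point): Middle of the strut's free end, 96 mm from its hinge. Moves with the strut.
- mat: Fixed cork mat, 130 mm (own x) by 160 mm (own y), 4 mm thick, flat on the stand on the other side from the case. Origin: centre of its underside; y points left, towards the open room.
- mat_left (a point): Middle of the mat's left edge, on its top: the sign must look this way.
- bottle_1: Wine bottle, 74 mm across, 300 mm tall, at the left rear corner of the stand. Leave it alone. Origin: centre of its underside.
- bottle_2: Wine bottle, 74 mm across, 300 mm tall, at the left edge in front of bottle_1. Leave it alone. Origin: centre of its underside.
- jug: Copper water jug with a handle, about 111 x 181 mm, 215 mm tall, at the right rear corner. Leave it alone. Origin: underside.
- votive: Ribbed yellowish candle glass, 73 mm across, 104 mm tall, at the right edge. Leave it alone. Origin: underside.
- glass: Stemmed wine glass, 80 mm across, 200 mm tall, at the right edge. Leave it alone. Origin: underside.
- plates: Stack of four small white plates, 153 mm across, 46 mm tall, at the left edge near the front. Leave it alone. Origin: underside.

How it is judged (in metres and radians):
On the way, in this order (a step that is already met when the one before it is completed fails the run):
1. the thumb latch is pressed down (value of joint latch above 0.15 rad), for 0.04 s.
2. the lid has sprung open (value of joint lid above 1.2 rad), for 0.2 s.
3. the strut is swung open (value of joint strut above 0.6 rad), for 0.2 s.
4. the sign stands on its strut on the mat, facing left, let go (value of joint strut above 0.6 rad and angle between sign's own x axis and vertical between 0.3 and 0.62 rad and angle between sign's own z axis and vertical above 1.8 rad and angle between the y axis of sign and the x axis of mat, either way round below 0.4 rad and z of mat_left in the frame of sign below 0.04 m and x of sign_bottom in the frame of mat between -0.045 and 0.045 m and y of sign_bottom in the frame of mat between -0.085 and 0.085 m and height (world z) of each of sign_bottom, strut_foot below 0.014 m and x of strut_foot in the frame of mat between -0.045 and 0.045 m and y of strut_foot in the frame of mat between -0.085 and 0.085 m and contact force between the fingers and sign below 0.1 N and linear speed of sign below 0.02 m/s), for 0.3 s.
At the end, for the whole second after the job is handed in: The sign stands at rest on bottom edge and strut foot, both on the mat within 45 mm of its middle line; strut open over 0.6 rad, leaning back 0.30 to 0.62 rad, square to the mat within 0.4 rad, face to the left, not touched; lid shut (under 0.03 rad) and latch back (under 0.1 rad) (all of step 4 and value of joint lid below 0.03 rad and value of joint latch below 0.1 rad).
It fails at once if a wine bottle was shifted by more than 25 mm (distance of any of bottle_1, bottle_2 from where it was at the start of the episode above 0.025 m).
It fails at once if the copper jug was shifted by more than 25 mm (distance of jug from where it was at the start of the episode above 0.025 m).
It fails at once if the candle glass or the wine glass was shifted by more than 25 mm (distance of any of votive, glass from where it was at the start of the episode above 0.025 m).
It fails at once if the stack of plates was shifted by more than 25 mm (distance of plates from where it was at the start of the episode above 0.025 m).
It also fails if it takes over 72 s, if anything falls off the work surface, if the arm or the gripper's body presses on something with over 40 N, if the wrist force passes 120 N, or if a joint passes its speed limit or range.

## Working session

There is one attempt and no reset: what is moved stays moved. The work goes in short steps, Python scripts to look and compute and a shell command to move; the robot and the scene stay as the last step left them, time stands still between calls to the robot, and variables do not carry over. Pictures are saved under pics/ and viewed, about 8 in all and at most 12, crops included, and the job is handed in when it is done.

```bash
mkdir -p pics; ls; cat > h.py <<'E'
import numpy as np, cv2
from scipy.spatial.transform import Rotation as R
from workcell import bot
def T_tool():
    o=bot.get_obs(); T=np.eye(4); T[:3,:3]=R.from_euler('xyz',o['tcp_rot'],degrees=True).as_matrix(); T[:3,3]=o['ee_pos']; return T
def cam(n,T=None):
    c=bot.get_calibration(n)
    P=np.array(c['pose']) if 'pose' in c else (T_tool() if T is None else T)@np.array(c['T_tool_cam'])
    return np.array(c['intrinsics']),np.array(c['D'],float),P
def ray(n,uv,T=None):
    K,D,P=cam(n,T); p=cv2.undistortPoints(np.array([[uv]],float),K,D)[0,0]
    return P[:3,3],P[:3,:3]@np.array([p[0],p[1],1])
def onz(n,uv,z,T=None):
    o,d=ray(n,uv,T); return o+d*(z-o[2])/d[2]
def tri(obs):
    A=np.zeros((3,3));b=np.zeros(3)
    for n,uv,T in obs:
        o,d=ray(n,uv,T); d=d/np.linalg.norm(d); M=np.eye(3)-np.outer(d,d); A+=M;b+=M@o
    return np.linalg.solve(A,b)
def proj(n,X,T=None):
    K,D,P=cam(n,T); Q=np.linalg.inv(P); return cv2.projectPoints(np.array(X,float).reshape(-1,3),cv2.Rodrigues(Q[:3,:3])[0],Q[:3,3],K,D)[0][:,0]
def snap(n,f):
    im=bot.camera(n); cv2.imwrite('pics/'+f,im[:,:,::-1]); return im
def rows(pos,rpy):
    "target in tool frame: cm shift, rotvec"
    T=T_tool(); G=R.from_euler('xyz',rpy,degrees=True).as_matrix()
    d=T[:3,:3].T@(np.array(pos)-T[:3,3])*100; w=R.from_matrix(T[:3,:3].T@G).as_rotvec()
    print('shift cm',d.round(2),'turn',w.round(3),'rows',max(np.linalg.norm(d)/4.17,np.linalg.norm(w)/.125).round(1))
E
cat > look.py <<'E'
from h import *
import sys
names=['case','lid_hinge','lid_edge','latch_pad','sign','sign_grip','strut_foot','mat','mat_left','bottle_1','jug','votive','glass','plates']
a=[]
for n in ['top','side']:
    im=snap(n,f'0{n}.png'); a.append(im)
    K,D,P=cam(n); print(n,P[:3,3].round(3),P[:3,2].round(2),K[0,0])
    for t in names:
        m=bot.mark_of(n,t)
        print(t,[(np.round(k['uv'],1).tolist(),round(k['confidence'],2)) for k in m[:2]])
print(bot.get_obs())
print(np.array(bot.get_calibration('wrist')['T_tool_cam']).round(3))
E
python3 look.py
```

```text
pics
top [ 0.35  -0.016  1.143] [ 0.19 -0.02 -0.98] 421.6352642693909
case [([243.5, 203.5], 0.93)]
lid_hinge [([246.8, 169.8], 0.56), ([332.7, 192.3], 0.37)]
lid_edge [([232.5, 231.3], 0.85)]
latch_pad [([187.0, 239.9], 0.7), ([233.7, 249.0], 0.5)]
sign []
sign_grip []
strut_foot []
mat [([359.0, 194.6], 0.87)]
mat_left [([330.9, 190.2], 0.82)]
bottle_1 [([181.9, 176.4], 0.93), ([181.1, 149.5], 0.69)]
jug [([424.6, 167.6], 0.67)]
votive [([428.0, 222.3], 0.62), ([429.7, 251.9], 0.2)]
glass [([431.0, 250.9], 0.98)]
plates [([186.9, 239.7], 0.66)]
side [0.339 0.929 0.783] [ 0.18 -0.79 -0.59] 390.05212585287023
case [([303.1, 255.4], 0.77)]
lid_hinge [([230.5, 292.8], 0.71), ([275.4, 233.0], 0.6)]
lid_edge [([335.2, 248.0], 0.97)]
latch_pad [([350.4, 255.6], 0.71)]
sign [([275.6, 232.0], 0.31)]
sign_grip []
strut_foot [([305.9, 251.6], 0.48)]
mat [([322.7, 190.7], 0.71)]
mat_left [([309.6, 200.3], 0.84)]
bottle_1 [([260.8, 297.2], 0.97), ([232.8, 292.5], 0.79)]
jug [([315.2, 160.0], 0.97)]
votive [([346.5, 161.5], 0.94)]
glass [([365.1, 166.6], 0.6), ([305.4, 251.9], 0.31)]
plates [([330.9, 299.4], 0.85)]
{'time': 1.5, 'q': array([ 7.67766415e+01,  4.97830191e+00,  1.00787423e+01,  9.50973311e+01,
       -1.35328880e-03,  8.99998515e+01]), 'qd': array([ 0.05655157, -0.12636511,  0.02206327,  0.00441146, -0.1023473 ,
        0.01549787]), 'joint_efforts': array([-5.10350674e-04, -5.20096171e+01,  4.64858150e+01,  1.65539073e-03,
       -9.96042672e-05, -4.65967211e-07]), 'ee_pos': array([0.12582235, 0.53543189, 0.20249462]), 'tcp_rot': array([1.79996891e+02, 1.35329686e-03, 1.66776790e+02]), 'wrist_force': array([ 0.63480884, -0.28241363, -0.55103895]), 'torque': array([ 0.02951543,  0.01536529, -0.04061741]), 'opening': 0.08583274544216063}
[[ 0.    -0.961 -0.275  0.07 ]
 [ 1.    -0.     0.001  0.001]
 [-0.001 -0.275  0.961 -0.172]
 [ 0.     0.     0.     1.   ]]
```

```bash
python3 -c "
import cv2,numpy as np
a=cv2.imread('pics/0top.png');b=cv2.imread('pics/0side.png')
cv2.imwrite('pics/0both.png',cv2.resize(np.vstack([a,b]),(480,600)) if 0 else np.vstack([a[:300],b[100:]]))"
```

```text
(no output)
```

View pics/0top.png

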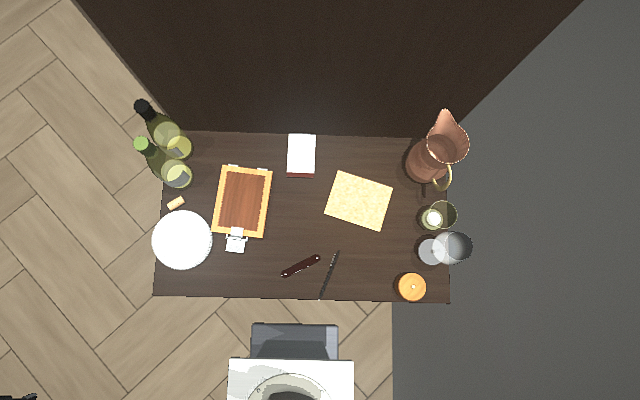

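View pics/0side.png

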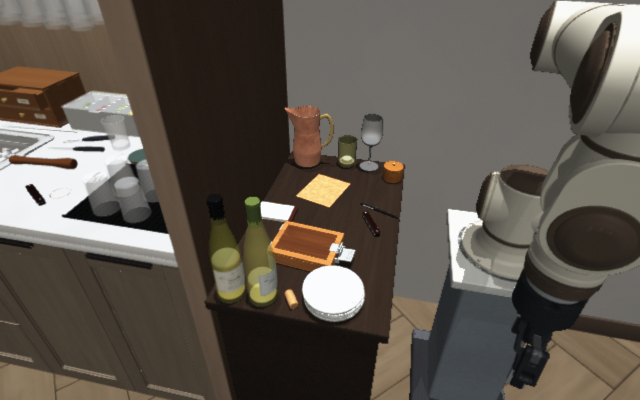

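The top view has the case left (centre ≈243,203, latch at 235,241), the mat right (359,195, yawed), the plates at 182,239 right beside the case, the bottles at its rear left. Now I'll fit the mat and case from their outlines.

```bash
cat > fit.py <<'E'
from h import *
for n in ['top','side']:
    bot.camera(n)
    for t,z in [('mat',.004),('case',.036),('lid',.042),('latch',.03),('plates',.04)]:
        for m in bot.masks_of(n,t)[:1]:
            c=max(cv2.findContours(m['pixels'].astype(np.uint8),0,2)[0],key=cv2.contourArea)[:,0].astype(float)
            X=np.array([onz(n,u,z)[:2] for u in c])
            r=cv2.minAreaRect((X*1000).astype(np.float32))
            print(n,t,round(m['confidence'],2),m['extent'],np.round(r[0],0),np.round(r[1],0),round(r[2],1))
for t,z in [('case',0),('lid_edge',.042),('latch_pad',.03),('mat',0),('mat_left',.004),('lid_hinge',.034),('plates',0),('bottle_1',0),('jug',0)]:
    o=[]
    for n in ['top','side']:
        m=bot.mark_of(n,t)
        if t=='latch_pad' and n=='top': m=m[1:] if m[0]['uv'][0]<200 else m
        if m:print(t,n,onz(n,m[0]['uv'],z).round(3),[ (np.round(onz(n,k['uv'],z)[:2],3).tolist()) for k in m[1:2]])
E
python3 fit.py
```

```text
top mat 0.9 [325.1, 173.9, 388.9, 231.2] [ 567. -169.] [162. 130.] 72.9
top case 0.79 [212.5, 162.6, 272.2, 252.7] [530. 147.] [141. 231.] 84.4
top lid 0.97 [206.4, 164.5, 271.4, 235.9] [549. 147.] [139. 186.] 84.3
top latch 0.85 [227.6, 231.5, 247.5, 255.0] [437. 156.] [44. 42.] 82.5
top plates 0.83 [153.6, 208.6, 210.8, 270.7] [443. 294.] [154. 147.] 48.0
side mat 0.88 [294.3, 172.3, 352.3, 208.5] [ 569. -170.] [171. 137.] 72.7
side case 0.91 [272.5, 223.0, 355.0, 269.6] [532. 159.] [175. 234.] 84.4
side lid 0.96 [272.7, 221.0, 341.8, 266.6] [552. 148.] [146. 189.] 83.5
side latch 0.33 [274.4, 220.5, 339.7, 266.4] [554. 135.] [148. 188.] 83.9
side plates 0.93 [300.4, 267.4, 363.0, 318.7] [446. 301.] [149. 164.] 12.9
case top [0.545 0.144 0.   ] [[0.611, 0.317]]
case side [0.55  0.143 0.   ] []
lid_edge top [0.463 0.155 0.042] []
lid_edge side [0.467 0.15  0.042] [[0.608, 0.347]]Traceback (most recent call last):
  File "fit.py", line 14, in <module>
    if t=='latch_pad' and n=='top': m=m[1:] if m[0]['uv'][0]<200 else m
                                               ~^^^
IndexError: list index out of range
```

```bash
cat >> h.py <<'E'
class C:  # case & mat frames
    co=np.array([.550,.147,0]); cy=-5.7; mo=np.array([.567,-.1695,0]); my=-17.1
def case(p): return C.co+R.from_euler('z',C.cy,degrees=True).apply(p)
def mat(p): return C.mo+R.from_euler('z',C.my,degrees=True).apply(p)
def st():
    o=bot.get_obs(); print('t',round(o['time'],2),'p',o['ee_pos'].round(4),'r',o['tcp_rot'].round(1),'F',o['wrist_force'].round(1),'op',round(o['opening'],4),'q',o['q'].round(0))
E
python3 - <<'E'
from h import *
st(); print(onz('top',(330,135),0),onz('top',(424,168),0),onz('side',(315,160),0),onz('side',(261,297),0))
rows(case([-.129,0,.06]),[180,15,174.3])
E
```

```text
t 2.35 p [0.1258 0.5354 0.2025] r [180.   -0.  166.8] F [-0.1  0.4 -1.2] op 0.0855 q [77.  5. 10. 95.  0. 90.]
[ 0.75468456 -0.08826804  0.        ] [ 0.66677498 -0.35460802  0.        ] [ 0.64531488 -0.36365019  0.        ] [0.62310052 0.32663693 0.        ]
shift cm [-37.39 -29.8   14.25] turn [-0.017 -0.261 -0.131] rows 12.0
```

```bash
python3 -m pendant '[[[-3,-2.4,0.6,0,0,0,0],[-3.2,-2.5,0.8,0,0,0,0],[-3.2,-2.5,0.8,0,0,0,0],[-3.2,-2.5,0.8,0,0,0,0],[-3.2,-2.5,0.8,0,0,0,0]]]' 40; python3 -m pendant '[[[-3.2,-2.5,0.8,0,0,0,0],[-3.2,-2.5,0.8,0,0,0,0],[-3.2,-2.5,0.8,0,0,0,0],[-3.2,-2.5,0.8,0,0,0,0],[-3.2,-2.5,0.8,0,0,0,0]]]'
python3 - <<'E'
from h import *
st();rows(case([-.129,0,.06]),[180,15,174.3])
E
```

```text
time: 2.77
ee_pos: [0.2503, 0.3801, 0.1622]
tcp_rot: [179.9, -0.0, 167.4]
wrist_force: [1.3, 0.4, -0.3]
opening: 0.026
time: 3.18
ee_pos: [0.3788, 0.2206, 0.1224]
tcp_rot: [179.7, 0.1, 167.5]
wrist_force: [1.7, 1.6, 0.3]
opening: -0.0001
t 3.18 p [0.3788 0.2206 0.1224] r [1.797e+02 1.000e-01 1.675e+02] F [1.7 1.6 0.3] op -0.0001 q [ 30. -11. -15.  87.   0.  43.]
shift cm [-5.48 -5.04  6.22] turn [-0.011 -0.259 -0.118] rows 2.3
```

```bash
python3 -m pendant '[[[-2,-1.8,1.8,0,-0.09,-0.04,0],[-2,-1.8,1.8,0,-0.09,-0.04,0],[-1.5,-1.4,1.8,0,-0.08,-0.04,0]]]'
python3 - <<'E'
from h import *
st();rows(case([-.129,0,.045]),[180,15,174.3])
T=T_tool();im=snap('wrist','1w.png')
for t in ['latch_pad','lid_edge','case']: print(t,[(np.round(m['uv']),round(m['confidence'],2),onz('wrist',m['uv'],{'latch_pad':.03,'lid_edge':.042,'case':0}[t],T).round(4)) for m in bot.mark_of('wrist',t)[:2]])
E
```

```text
time: 3.43
ee_pos: [0.4351, 0.1538, 0.0721]
tcp_rot: [-179.1, 15.4, 174.2]
wrist_force: [-0.7, -0.5, -0.1]
opening: 0.0001
t 3.43 p [0.4351 0.1538 0.0721] r [-179.1   15.4  174.2] F [-0.7 -0.5 -0.1] op 0.0001 q [ 25. -22. -30.  70.  -9.  30.]
shift cm [2.07 0.49 2.23] turn [-0.016  0.007 -0.002] rows 0.7
latch_pad [(array([330., 180.]), 0.69, array([0.4244, 0.1586, 0.03  ])), (array([330., 231.]), 0.42, array([0.4716, 0.1539, 0.03  ]))]
lid_edge [(array([329., 231.]), 0.91, array([0.462 , 0.1538, 0.042 ]))]
case []
```

View pics/1w.png

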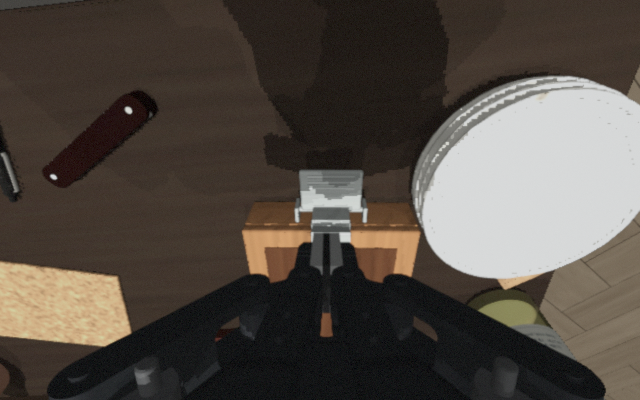

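The wrist view shows the latch paddle at about (330,190), just ahead of the fingertips, and it agrees with the fit. I'll press it now.

```bash
python3 -m pendant '[[[1,0.25,1.1,0,0,0,0],[1.1,0.25,1.1,0,0,0,0],[0.3,0,1.2,0,0,0,0],[0.35,0,1.3,0,0,0,0]]]'; python3 - <<'E'
from h import *
st();rows(case([-.129,0,.0205]),[180,15,174.3])
E
```

```text
time: 3.97
ee_pos: [0.4242, 0.1678, 0.0287]
tcp_rot: [-179.8, 15.5, 174.0]
wrist_force: [0.4, -0.1, -0.0]
opening: 0.0
t 3.97 p [0.4242 0.1678 0.0287] r [-179.8   15.5  174. ] F [ 0.4 -0.1 -0. ] op 0.0 q [ 28. -23. -35.  65.  -9.  33.]
shift cm [ 0.39 -0.82  0.74] turn [-0.004  0.009 -0.006] rows 0.3
```

```bash
python3 -m pendant '[[[0,-0.8,0,0,0,0,0],[0.2,0,0.5,0,0,0,0],[0.2,0,0.4,0,0,0,0],[0,0,0,0,0,0,0]]]'; python3 - <<'E'
from h import *
st();rows(case([-.129,0,.0205]),[180,15,174.3]);bot.camera('side');print([m['uv'] for m in bot.mark_of('side','lid_edge')])
E
```

```text
time: 4.3
ee_pos: [0.4229, 0.1614, 0.0195]
tcp_rot: [-179.9, 15.4, 174.0]
wrist_force: [0.0, -0.2, -0.1]
opening: 0.0001
t 4.3 p [0.4229 0.1614 0.0195] r [-179.9   15.4  174. ] F [ 0.  -0.2 -0.1] op 0.0001 q [ 27. -23. -36.  64.  -8.  32.]
shift cm [ 0.08 -0.17 -0.13] turn [-0.003  0.008 -0.004] rows 0.1
[[333.4, 248.5]]
```

```bash
python3 - <<'E'
from h import *
T=T_tool()
a=bot.camera('wrist')[100:300,220:440]; b=bot.camera('side'); print([ (m['uv'],m['confidence']) for m in bot.mark_of('side','latch_pad')])
print(proj('wrist',T[:3,3],T),proj('side',T[:3,3]),proj('side',case([-.126,0,.03])))
b=b[215:285,290:380]
cv2.imwrite('pics/2.png',np.hstack([cv2.resize(a,(440,400)),cv2.resize(b,(360,280)) if 0 else cv2.copyMakeBorder(cv2.resize(b,(360,280)),0,120,0,0,0)])[:,:,::-1])
E
```

```text
[([350.4, 258.1], 0.65)]
[[324.60404171 227.4421384 ]] [[350.09345683 258.15685372]] [[349.896748   254.95675578]]
```

View pics/2.png

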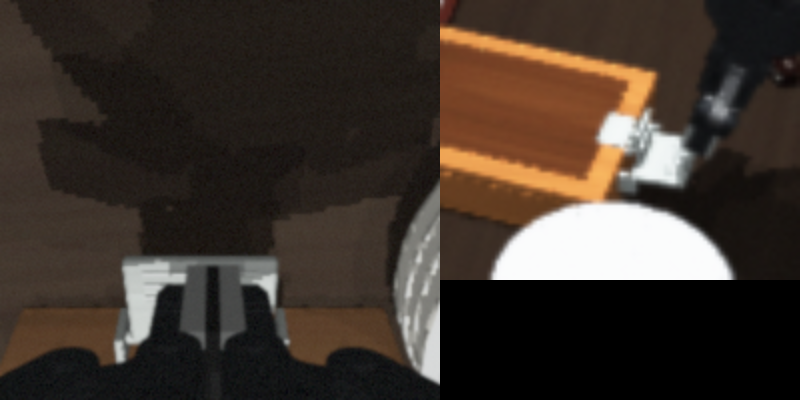

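The finger is on the paddle in both views, and latch_pad sits about 3 px lower, but the sensor reads no force. I'll press deeper and wait.

```bash
python3 -m pendant '[[[0.1,-0.1,0.4,0,0,0,0],[0.1,0,0.3,0,0,0,0],[0,0,0,0,0,0,0]]]'; python3 - <<'E'
from h import *
st();bot.camera('side');print([m['uv'] for m in bot.mark_of('side','lid_edge')],[ (m['uv'],m['confidence']) for m in bot.mark_of('side','latch_pad')])
E
```

```text
time: 4.8
ee_pos: [0.4234, 0.1607, 0.0129]
tcp_rot: [-180.0, 15.6, 174.0]
wrist_force: [-0.1, 0.5, 0.1]
opening: -0.0
t 4.8 p [0.4234 0.1607 0.0129] r [-180.    15.6  174. ] F [-0.1  0.5  0.1] op -0.0 q [ 27. -23. -37.  63.  -8.  32.]
[[334.2, 243.9]] [([350.6, 254.2], 0.59)]
```

```bash
python3 -m pendant '[[[0,0,0,0,0,0,0],[0,0,0,0,0,0,0],[0,0,0,0,0,0,0]]]'; python3 - <<'E'
from h import *
st()
a=bot.camera('wrist')[100:300,220:440];b=bot.camera('side');print([m['uv'] for m in bot.mark_of('side','lid_edge')])
b=b[150:285,260:390]
cv2.imwrite('pics/3.png',np.hstack([cv2.resize(a,(400,405)),cv2.resize(b,(390,405))])[:,:,::-1])
E
```

```text
time: 5.2
ee_pos: [0.4237, 0.1609, 0.0137]
tcp_rot: [180.0, 15.6, 174.0]
wrist_force: [0.4, 0.3, -0.7]
opening: -0.0001
t 5.2 p [0.4237 0.1609 0.0137] r [180.   15.6 174. ] F [ 0.4  0.3 -0.7] op -0.0001 q [ 27. -23. -37.  63.  -8.  32.]
[[336.5, 248.1]]
```

View pics/3.png

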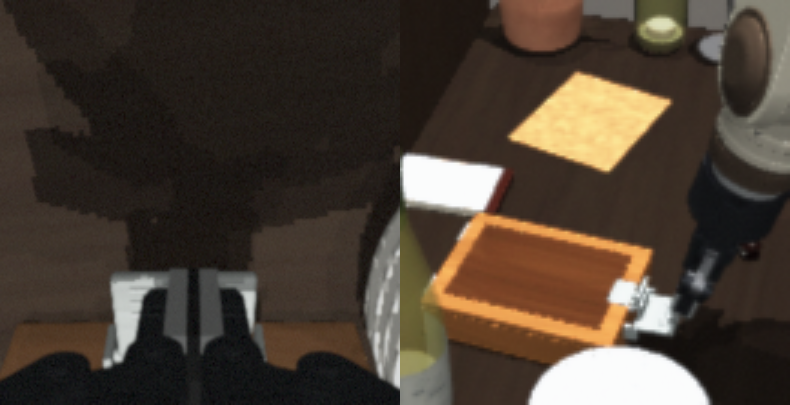

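```bash
python3 - <<'E'
from h import *
def TT(p,r):
    T=np.eye(4);T[:3,3]=p;T[:3,:3]=R.from_euler('xyz',r,degrees=True).as_matrix();return T
for p,r,l,rr in [([.4351,.1538,.0721],[-179.1,15.4,174.2],(301,171),(362,171)),([.4229,.1614,.0195],[-179.9,15.4,174],(281,229),(358.5,229)),([.4237,.1609,.0137],[180,15.6,174],(281.6,234.3),(361.4,234.3))]:
    T=TT(p,r)
    for z in (.03,.025,.02,.015):
        a=onz('wrist',l,z,T);b=onz('wrist',rr,z,T)
        m=R.from_euler('z',-C.cy,degrees=True).apply((a+b)/2-C.co)
        print(z,'width',np.linalg.norm(a-b).round(4),'case xy',m[:2].round(4))
    print('tcp case',R.from_euler('z',-C.cy,degrees=True).apply(np.array(p)-C.co).round(4), proj('wrist',T[:3,3],T))
E
```

```text
0.03 width 0.0435 case xy [-0.1332 -0.0003]
0.025 width 0.0447 case xy [-0.1307 -0.0003]
0.02 width 0.0458 case xy [-0.1282 -0.0003]
0.015 width 0.047 case xy [-0.1257 -0.0003]
tcp case [-0.115  -0.0046  0.0721] [[324.60374933 227.44188147]]
0.03 width 0.0451 case xy [-0.1349 -0.001 ]
0.025 width 0.0467 case xy [-0.131  -0.0012]
0.02 width 0.0484 case xy [-0.1271 -0.0013]
0.015 width 0.05 case xy [-0.1232 -0.0015]
tcp case [-0.1279  0.0017  0.0195] [[324.60374933 227.44188147]]
0.03 width 0.045 case xy [-0.1348 -0.0004]
0.025 width 0.0467 case xy [-0.1308 -0.0005]
0.02 width 0.0484 case xy [-0.1267 -0.0006]
0.015 width 0.0501 case xy [-0.1227 -0.0007]
tcp case [-0.1271  0.0013  0.0137] [[324.60374933 227.44188147]]
```

```bash
python3 - <<'E'
from h import *
T=T_tool()
for x in (0,.006,.011):
  for h in (0,.005,.01,.015,.02): print(x,h,proj('wrist',T@np.array([x,0,-h,1]) @ np.eye(4)[:,:3],T).round(1))
a=bot.camera('wrist')[180:300,260:400]
cv2.imwrite('pics/4.png',cv2.resize(a,(700,600),interpolation=cv2.INTER_CUBIC)[:,:,::-1])
E
```

```text
0 0 [[324.6 227.4]]
0 0.005 [[324.6 230.6]]
0 0.01 [[324.6 233.8]]
0 0.015 [[324.5 237.3]]
0 0.02 [[324.5 241. ]]
0.006 0 [[324.6 218.4]]
0.006 0.005 [[324.6 221.3]]
0.006 0.01 [[324.5 224.4]]
0.006 0.015 [[324.5 227.6]]
0.006 0.02 [[324.5 231. ]]
0.011 0 [[324.6 210.8]]
0.011 0.005 [[324.6 213.5]]
0.011 0.01 [[324.5 216.3]]
0.011 0.015 [[324.5 219.4]]
0.011 0.02 [[324.5 222.6]]
```

View pics/4.png

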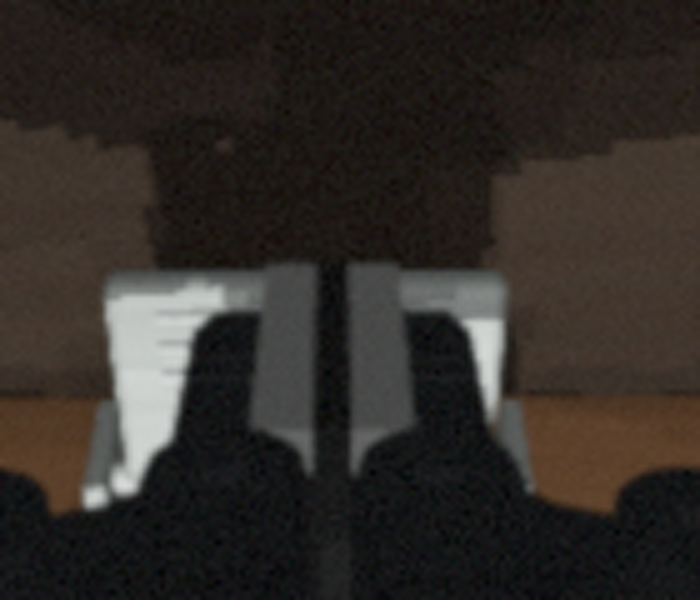

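The two views disagree with the reported TCP: the visible pad tips (row 232) look 2–3 cm short of it, and the paddle is still at rest at z≈0.029. With no contact yet, I'll keep going down in small steps and watch the force.

```bash
python3 -m pendant '[[[0.1,-0.1,0.4,0,0,0,0],[0.1,0,0.4,0,0,0,0]]]'; python3 - <<'E'
from h import *
st();bot.camera('side');print([m['uv'] for m in bot.mark_of('side','lid_edge')],[ (m['uv'],m['confidence']) for m in bot.mark_of('side','latch_pad')])
E
```

```text
time: 5.57
ee_pos: [0.4244, 0.1601, 0.0058]
tcp_rot: [180.0, 15.7, 174.0]
wrist_force: [0.1, 0.0, -0.5]
opening: 0.0002
t 5.57 p [0.4244 0.1601 0.0058] r [180.   15.7 174. ] F [ 0.1  0.  -0.5] op 0.0002 q [ 26. -23. -38.  62.  -8.  31.]
[[336.9, 246.0]] [([349.4, 251.5], 0.48)]
```

```bash
python3 -m pendant '[[[0.1,0,0.4,0,0,0,0],[0.1,0,0.4,0,0,0,0]]]';python3 -m pendant '[[[0.1,0,0.4,0,0,0,0],[0,0,0,0,0,0,0]]]'; python3 - <<'E'
from h import *
st();bot.camera('side');print([m['uv'] for m in bot.mark_of('side','lid_edge')],[ (m['uv'],m['confidence']) for m in bot.mark_of('side','latch_pad')])
E
```

```text
time: 5.88
ee_pos: [0.4245, 0.1602, -0.0025]
tcp_rot: [179.9, 15.6, 174.0]
wrist_force: [-2.8, -0.8, 2.5]
opening: 0.0001
time: 6.05
ee_pos: [0.4245, 0.1601, -0.0078]
tcp_rot: [180.0, 15.6, 174.0]
wrist_force: [-0.0, 0.2, 1.6]
opening: -0.0002
t 6.05 p [ 0.4245  0.1601 -0.0078] r [180.   15.6 174. ] F [-0.   0.2  1.6] op -0.0002 q [ 26. -23. -39.  60.  -8.  31.]
[] [([349.7, 257.8], 0.74)]
```

Contact came at TCP z≈0, so the real fingertips are about 29 mm short of the reported TCP. I'll account for that from here on and press a bit more.

```bash
python3 -m pendant '[[[0.1,0,0.3,0,0,0,0],[0,0,0,0,0,0,0],[0,0,0,0,0,0,0],[0,0,0,0,0,0,0],[0,0,0,0,0,0,0]]]'; python3 - <<'E'
from h import *
st();b=snap('side','5.png');print([(m['uv'],m['confidence']) for m in bot.mark_of('side','lid_edge')],[ (m['uv'],m['confidence']) for m in bot.mark_of('side','latch_pad')],[(m['extent'],m['confidence']) for m in bot.masks_of('side','lid')])
E
```

```text
time: 6.62
ee_pos: [0.4247, 0.1603, -0.0099]
tcp_rot: [179.9, 15.7, 174.0]
wrist_force: [-1.4, -0.4, 3.2]
opening: 0.0
t 6.62 p [ 0.4247  0.1603 -0.0099] r [179.9  15.7 174. ] F [-1.4 -0.4  3.2] op 0.0 q [ 26. -22. -39.  60.  -8.  31.]
[] [([331.8, 298.4], 0.54), ([350.8, 259.6], 0.48)] [([272.8, 192.5, 326.0, 250.1], 0.87)]
```

```bash
cat >> h.py <<'E'
def tip(p,rpy,L=.031):
    d=R.from_euler('xyz',rpy,degrees=True).apply([0,0,1]); rows(np.array(p)+L*d,rpy)
def incase(p): return R.from_euler('z',-C.cy,degrees=True).apply(np.array(p)-C.co)
def inmat(p): return R.from_euler('z',-C.my,degrees=True).apply(np.array(p)-C.mo)
E
python3 -m pendant '[[[-0.6,0,-2,0,0,0,0],[-1,0,-4,0,0,0,50],[-1,0,-4,0,0,0,60],[-1,0,-3,0,0,0,60],[0,0,0,0,0,0,60]]]'; python3 - <<'E'
from h import *
st();tip(case([.03,0,.12]),[180,12,174.3])
E
```

```text
time: 7.23
ee_pos: [0.4219, 0.159, 0.1268]
tcp_rot: [-179.9, 15.4, 174.1]
wrist_force: [0.3, 0.6, 0.1]
opening: 0.0481
t 7.23 p [0.4219 0.159  0.1268] r [-179.9   15.4  174.1] F [0.3 0.6 0.1] op 0.0481 q [ 26. -24. -25.  76.  -8.  31.]
shift cm [-14.93   0.17   7.95] turn [-0.003  0.059 -0.004] rows 4.1
```

```bash
python3 -m pendant '[[[-1.5,0,0.4,0,0,0,60],[-3,0,1.5,0,0,0,60],[-3.5,0,2,0,0.03,0,60],[-3.5,0,2,0,0.03,0,60],[-3,0,1.6,0,0,0,60]]]'; python3 - <<'E'
from h import *
bot.camera('side');print([(m['extent'],m['confidence']) for m in bot.masks_of('side','lid')])
T=T_tool();st();a=snap('wrist','6.png')
Z={'sign':.010,'strut_foot':.0255,'sign_grip':.016,'strut_hinge':.0255,'sign_bottom':.022}
for t,z in Z.items(): print(t,[(np.round(m['uv']),round(m['confidence'],2),incase(onz('wrist',m['uv'],z,T)).round(4)) for m in bot.mark_of('wrist',t)[:2]])
tip(case([.05,0,.05]),[180,8,174.3])
E
```

```text
time: 7.65
ee_pos: [0.5861, 0.1448, 0.097]
tcp_rot: [179.7, 12.6, 174.3]
wrist_force: [0.5, 0.6, 0.6]
opening: 0.0512
[([253.2, 170.2, 285.3, 241.6], 0.95)]
t 7.75 p [0.586  0.144  0.0935] r [179.8  12.4 174.2] F [-1.1  0.3 -0.3] op 0.0512 q [16. -1. -9. 70. -4. 21.]
sign [(array([326., 134.]), 0.74, array([0.0015, 0.0018, 0.01  ]))]
strut_foot [(array([320., 219.]), 0.74, array([ 0.0735, -0.0032,  0.0255]))]
sign_grip [(array([322.,  68.]), 0.81, array([-0.0486, -0.0013,  0.016 ]))]
strut_hinge [(array([326., 104.]), 0.61, array([-0.0257,  0.0016,  0.0255]))]
sign_bottom [(array([321., 220.]), 0.69, array([ 0.0769, -0.0029,  0.022 ]))]
shift cm [-0.37 -0.24  8.24] turn [0.006 0.081 0.001] rows 2.0
```

View pics/6.png

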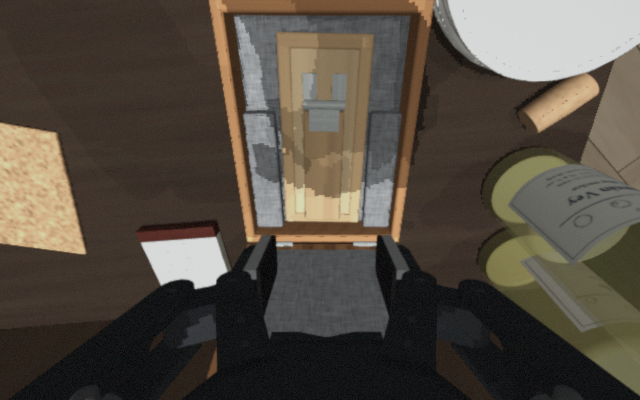

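The lid is up and the sign lies face down: its top edge is at row 34, the hinge at (323,104), and the strut covers columns 305–342 with its foot near row 215. Next I'll lower the jaws astride the strut near its foot.

```bash
python3 -m pendant '[[[-0.2,-0.1,3.3,0,0.04,0,50],[-0.2,-0.1,3.3,0,0.04,0,50],[-0.2,0,1.6,0,0,0,50],[0,0,0,0,0,0,50]]]'; python3 - <<'E'
from h import *
st();print(incase(T_tool()[:3,3]));tip(case([.055,-.001,.03]),[180,8,174.3])
T=T_tool();a=bot.camera('wrist')
for t,z in {'strut_foot':.0255,'strut_hinge':.0255}.items(): print(t,[(np.round(m['uv']),round(m['confidence'],2),incase(onz('wrist',m['uv'],z,T)).round(4)) for m in bot.mark_of('wrist',t)[:2]])
E
```

```text
time: 8.38
ee_pos: [0.605, 0.1448, 0.0252]
tcp_rot: [179.4, 8.6, 174.6]
wrist_force: [-0.9, -0.7, -0.8]
opening: 0.0429
t 8.38 p [0.605  0.1448 0.0252] r [179.4   8.6 174.6] F [-0.9 -0.7 -0.8] op 0.0429 q [15.  6. -9. 67. -2. 20.]
[0.05492785 0.0032679  0.02524427]
shift cm [-0.04 -0.46  2.63] turn [0.012 0.011 0.004] rows 0.6
strut_foot [(array([313., 251.]), 0.73, array([ 0.0725, -0.004 ,  0.0255]))]
strut_hinge [(array([316.,  94.]), 0.93, array([-0.0245, -0.0013,  0.0255])), (array([316., 256.]), 0.32, array([ 0.0759, -0.0022,  0.0255]))]
```

```bash
python3 -m pendant '[[[0.1,-0.5,0.8,0.012,0,0,50],[0.1,-0.1,1.0,0,0,0,50],[0.05,0,0.5,0,0,0,50],[0,0,0.2,0,0,0,50],[0,0,0,0,0,0,50]]]'; python3 -m pendant '[[[0.05,0,0.3,0,0,0,50],[0,0,0,0,0,0,50]]]'; python3 - <<'E'
from h import *
st();print(incase(T_tool()[:3,3]))
T=T_tool();a=bot.camera('wrist')
for t,z in {'strut_foot':.0255,'strut_hinge':.0255}.items(): print(t,[(np.round(m['uv']),round(m['confidence'],2),incase(onz('wrist',m['uv'],z,T)).round(4)) for m in bot.mark_of('wrist',t)[:2]])
E
```

```text
time: 8.95
ee_pos: [0.6083, 0.14, 0.0084]
tcp_rot: [179.9, 9.4, 174.6]
wrist_force: [-0.6, 1.1, -0.0]
opening: 0.0426
time: 9.12
ee_pos: [0.6082, 0.14, 0.0053]
tcp_rot: [179.9, 9.4, 174.6]
wrist_force: [0.0, 0.3, -1.1]
opening: 0.0423
t 9.12 p [0.6082 0.14   0.0053] r [179.9   9.4 174.6] F [ 0.   0.3 -1.1] op 0.0423 q [ 15.   6. -11.  64.  -3.  20.]
[ 0.05863234 -0.00119682  0.00528403]
strut_foot []
strut_hinge [(array([328.,  89.]), 0.73, array([-0.0252, -0.0002,  0.0255]))]
```

```bash
for i in 1 2 3; do python3 -m pendant '[[[0.05,0,0.35,0,0,0,50],[0,0,0,0,0,0,50]]]' | sed -n '1,2p;4p'; done
```

```text
time: 9.43
ee_pos: [0.6091, 0.1402, 0.0027]
wrist_force: [-0.7, 0.2, -0.7]
time: 9.6
ee_pos: [0.6093, 0.1402, -0.0012]
wrist_force: [0.5, -0.5, 0.1]
time: 9.77
ee_pos: [0.6093, 0.1402, -0.0052]
wrist_force: [-0.8, 0.2, -0.5]
```

```bash
python3 -m pendant '[[[0.04,0,0.3,0,0,0,50],[0,0,0,0,0,0,50]]]' | sed -n '1,2p;4p';  python3 -m pendant '[[[0.03,0,0.2,0,0,0,50],[0,0,0,0,0,0,50]]]' | sed -n '1,2p;4p'; python3 - <<'E'
from h import *
a=bot.camera('wrist')
cv2.imwrite('pics/7.png',cv2.resize(a[60:340,200:440],(688,800)[0:1]*1+(600,) if 0 else (514,600),interpolation=cv2.INTER_CUBIC)[:,:,::-1])
E
```

```text
time: 9.93
ee_pos: [0.6103, 0.1403, -0.0068]
wrist_force: [-0.2, -0.7, 0.3]
time: 10.1
ee_pos: [0.6108, 0.1404, -0.0066]
wrist_force: [-0.5, -0.2, 1.1]
```

View pics/7.png

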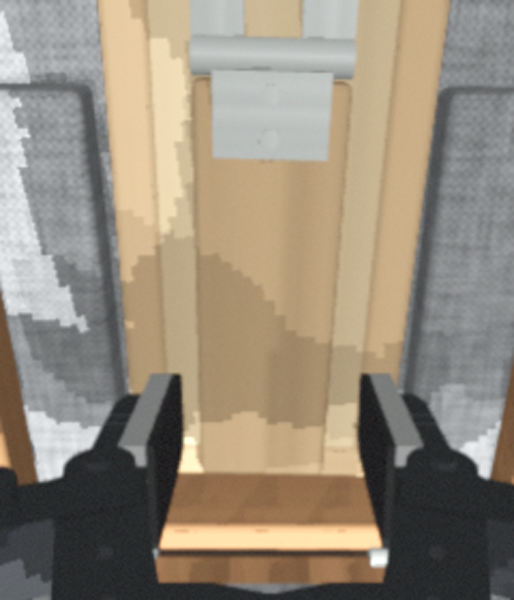

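Jaws are astride the strut (strut at columns 197–325 between jaws at 182 and 360), resting on the sign's back. I'll lift slightly, centre and pinch gently.

```bash
python3 -m pendant '[[[0,-0.2,-0.3,0,0,0,50],[0,0,0,0,0,0,30],[0,0,0,0,0,0,28],[0,0,0,0,0,0,25],[0,0,0,0,0,0,25]]]' 20;python3 -m pendant '[[[0,0,0,0,0,0,25],[0,0,0,0,0,0,25]]]'; python3 - <<'E'
from h import *
st();p=T_tool();t=incase((p@[0,0,-.030,1])[:3]);print('tip case',t)
r=np.array([t[0]+.026,t[2]+.003-.0255]);print(r)
E
```

```text
time: 10.57
ee_pos: [0.6101, 0.1385, -0.0042]
tcp_rot: [179.7, 9.7, 174.6]
wrist_force: [-0.5, 0.4, -0.1]
opening: 0.0293
time: 10.73
ee_pos: [0.6101, 0.1385, -0.0044]
tcp_rot: [179.8, 9.7, 174.6]
wrist_force: [1.0, -0.3, 0.0]
opening: 0.0292
t 10.73 p [ 0.6101  0.1385 -0.0044] r [179.8   9.7 174.6] F [ 1.  -0.3  0. ] op 0.0292 q [ 14.   7. -12.  62.  -3.  19.]
tip case [ 0.05560788 -0.00260732  0.0251479 ]
[0.08160788 0.0026479 ]
```

```bash
cat > arc.py <<'E'
from h import *
T=T_tool(); st()
hw=case([-.026,-.0026,.0255]); h=np.linalg.inv(T)@np.r_[hw,1]
print('hinge in tool cm',(h[:3]*100).round(2),'want [8.03 . -4.41]','opened',np.radians(bot.get_obs()['tcp_rot'][1]-9.7).round(3))
E
python3 arc.py; python3 -m pendant '[[[-0.35,0,-0.75,0,-0.09,0,25],[-0.4,0,-0.82,0,-0.1,0,25],[-0.4,0,-0.82,0,-0.1,0,25],[0,0,0,0,0,0,25]]]'; python3 arc.py
```

```text
t 10.73 p [ 0.6101  0.1385 -0.0044] r [179.8   9.7 174.6] F [ 1.  -0.3  0. ] op 0.0292 q [ 14.   7. -12.  62.  -3.  19.]
hinge in tool cm [ 8.04  0.05 -4.41] want [8.03 . -4.41] opened 0.0
time: 11.07
ee_pos: [0.614, 0.137, 0.0167]
tcp_rot: [179.9, 26.5, 174.5]
wrist_force: [-2.0, 0.4, 0.7]
opening: 0.0293
t 11.07 p [0.614  0.137  0.0167] r [179.9  26.5 174.5] F [-2.   0.4  0.7] op 0.0293 q [ 18.  -8. -29.  45. -10.  21.]
hinge in tool cm [ 7.72  0.13 -4.83] want [8.03 . -4.41] opened 0.293
```

```bash
python3 -m pendant '[[[-0.35,0,-0.5,0,0,0,25],[-0.42,0,-0.85,0,-0.1,0,25],[-0.42,0,-0.85,0,-0.1,0,25],[0,0,0,0,0,0,25]]]'; python3 arc.py
```

```text
time: 11.4
ee_pos: [0.6128, 0.1364, 0.0401]
tcp_rot: [-179.9, 37.6, 174.6]
wrist_force: [-1.3, -0.5, -4.2]
opening: 0.0291
t 11.4 p [0.6128 0.1364 0.0401] r [-179.9   37.6  174.6] F [-1.3 -0.5 -4.2] op 0.0291 q [ 20. -18. -39.  34. -15.  21.]
hinge in tool cm [ 7.98  0.21 -4.31] want [8.03 . -4.41] opened 0.487
```

```bash
python3 -m pendant '[[[-0.35,0,-0.7,0,-0.1,0,25],[-0.4,0,-0.82,0,-0.1,0,25],[-0.35,0,-0.7,0,-0.08,0,25],[0,0,0,0,0,0,25]]]'; python3 arc.py; python3 - <<'E'
from h import *
a=bot.camera('side')[130:290,230:390];T=T_tool();b=bot.camera('wrist')
for t in ['strut_hinge','strut_foot','sign_bottom','sign_grip']: print(t,[(np.round(m['uv']),round(m['confidence'],2)) for m in bot.mark_of('side',t)[:1]],[(np.round(m['uv']),round(m['confidence'],2),incase(onz('wrist',m['uv'],.022,T)).round(3)) for m in bot.mark_of('wrist',t)[:1]])
cv2.imwrite('pics/8.png',np.hstack([cv2.resize(a,(400,400)),cv2.resize(b[:,160:480],(400,400)) if 0 else b[:,120:520]])[:,:,::-1])
E
```

```text
time: 11.73
ee_pos: [0.6079, 0.1375, 0.0638]
tcp_rot: [-179.6, 53.3, 174.9]
wrist_force: [-1.7, -0.9, -4.7]
opening: 0.0296
t 11.73 p [0.6079 0.1375 0.0638] r [-179.6   53.3  174.9] F [-1.7 -0.9 -4.7] op 0.0296 q [ 24. -29. -53.  16. -24.  19.]
hinge in tool cm [ 8.13  0.17 -4.49] want [8.03 . -4.41] opened 0.76
strut_hinge [(array([304., 248.]), 0.7)] [(array([325.,  87.]), 0.85, array([-0.015, -0.003,  0.022]))]
strut_foot [(array([293., 223.]), 0.7)] [(array([327., 273.]), 0.62, array([0.734, 0.003, 0.022]))]
sign_bottom [(array([281., 239.]), 0.64)] []
sign_grip [(array([323., 254.]), 0.6)] [(array([324.,  17.]), 0.88, array([-0.048, -0.004,  0.022]))]
```

View pics/8.png

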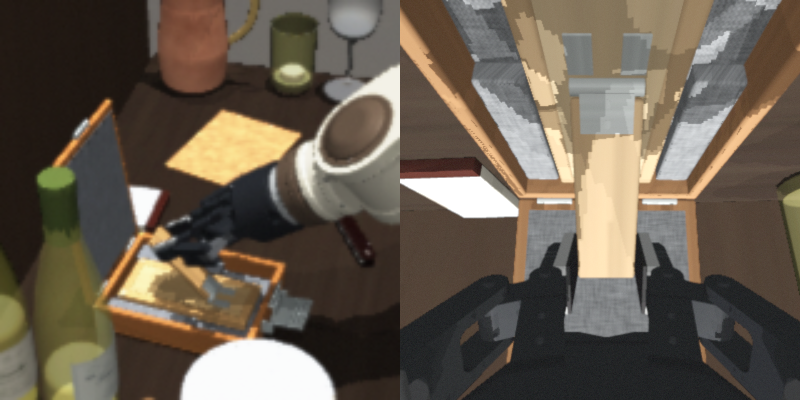

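The strut is swung out with the sign still flat in the case. I'll release, back out and line up over the sign grip.

```bash
python3 -m pendant '[[[0,0,0,0,0,0,60],[0,0,0,0,0,0,60],[0,0,0,0,0,0,60],[0,0,-3.5,0,0,0,80],[0,0,-4,0,0,0,100]]]'; python3 -m pendant '[[[0,0,-3,0,0.1,0,100],[0,0,0,0,0.12,0,100],[0,0,0,0,0.12,0,100],[0,0,0,0,0.12,0,100],[0,0,0,0,0.12,0,100]]]' ; python3 - <<'E'
from h import *
st();tip(case([-.05,-.002,.08]),[180,5,174.3],.027)
bot.camera('side');bot.camera('top')
for t in ['strut_hinge','strut_foot','sign_bottom','sign_grip']:
  a=bot.mark_of('side',t);b=bot.mark_of('top',t)
  if a and b: print(t,a[0]['confidence'],b[0]['confidence'],incase(tri([('side',a[0]['uv'],None),('top',b[0]['uv'],None)])).round(3))
  else: print(t,len(a),len(b))
E
```

```text
time: 12.65
ee_pos: [0.5506, 0.1417, 0.1057]
tcp_rot: [-179.2, 52.9, 174.9]
wrist_force: [0.6, 0.0, 1.0]
opening: 0.0735
time: 13.07
ee_pos: [0.5202, 0.1459, 0.1287]
tcp_rot: [180.0, 19.9, 174.6]
wrist_force: [-0.3, -0.0, 0.2]
opening: 0.0853
t 13.07 p [0.5202 0.1459 0.1287] r [180.   19.9 174.6] F [-0.3 -0.   0.2] op 0.0853 q [ 21. -17. -21.  68.  -9.  25.]
shift cm [4.27 0.21 6.49] turn [0.002 0.26  0.005] rows 2.1
strut_hinge 0.84 0.76 [-0.021 -0.001  0.02 ]
strut_foot 3 0
sign_bottom 0.63 0.78 [ 0.063 -0.018  0.08 ]
sign_grip 0.88 0.77 [-0.047  0.006  0.017]
```

```bash
python3 -m pendant '[[[0.8,0,1.2,0,0.1,0,90],[1,0.1,1.5,0,0.1,0,90],[0.8,0,1.5,0,0.06,0,90],[0,0,0,0,0,0,90]]]' ; python3 - <<'E'
from h import *
st();T=T_tool();print(incase((T@[0,0,-.027,1])[:3]));b=snap('wrist','9.png')
Z={'sign':.010,'sign_grip':.016,'strut_hinge':.0255}
for t,z in Z.items(): print(t,[(np.round(m['uv']),round(m['confidence'],2),incase(onz('wrist',m['uv'],z,T)).round(4)) for m in bot.mark_of('wrist',t)[:2]])
tip(case([-.049,-.001,.05]),[180,4,174.3],.027)
E
```

```text
time: 13.9
ee_pos: [0.5018, 0.149, 0.0831]
tcp_rot: [179.8, 5.3, 174.8]
wrist_force: [0.2, -0.3, -0.3]
opening: 0.077
t 13.9 p [0.5018 0.149  0.0831] r [179.8   5.3 174.8] F [ 0.2 -0.3 -0.3] op 0.077 q [ 18.  -5. -13.  77.  -2.  23.]
[-0.05071632 -0.00288135  0.10999287]
sign [(array([327., 243.]), 0.87, array([ 0.0058, -0.0001,  0.01  ]))]
sign_grip [(array([324., 193.]), 0.61, array([-0.0458, -0.0035,  0.016 ]))]
strut_hinge [(array([324., 224.]), 0.58, array([-0.0213, -0.0028,  0.0255]))]
shift cm [0.65 0.09 6.33] turn [0.006 0.032 0.009] rows 1.5
```

View pics/9.png

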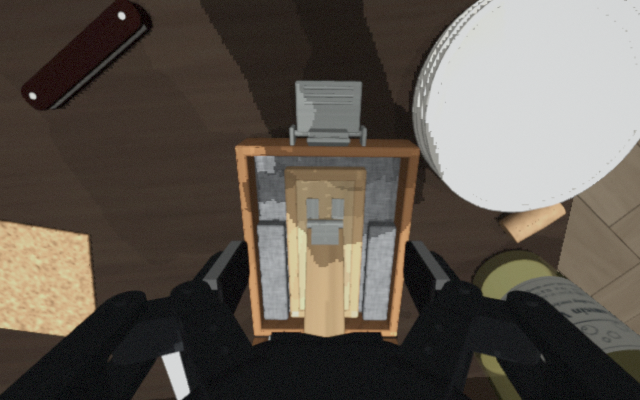

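The strut stands open and the sign is centred between the jaws (sign columns 286–365, jaws 248–404), with the finger wells clear. I'll go down into the wells.

```bash
python3 -m pendant '[[[0.2,0.1,2.5,0,0.02,0,90],[0,0,2.8,0,0,0,90],[0,0,2.4,0,0,0,90],[0,0,0,0,0,0,90]]]' ; python3 - <<'E'
from h import *
st();T=T_tool();print(incase((T@[0,0,-.027,1])[:3]))
tip(case([-.047,-.0015,.012]),[180,4,174.3],.027)
E
```

```text
time: 14.43
ee_pos: [0.5108, 0.1521, 0.0152]
tcp_rot: [179.4, 5.7, 174.9]
wrist_force: [-0.1, -0.9, -0.4]
opening: 0.0767
t 14.43 p [0.5108 0.1521 0.0152] r [179.4   5.7 174.9] F [-0.1 -0.9 -0.4] op 0.0767 q [ 18.  -3. -19.  68.  -2.  23.]
[-0.04216585  0.00090015  0.0420407 ]
shift cm [ 0.86 -0.29  2.94] turn [0.011 0.03  0.011] rows 0.7
```

```bash
python3 -m pendant '[[[0.5,-0.3,0,0.011,0.03,0.011,90],[0.15,0,1,0,0,0,90],[0.1,0,1,0,0,0,90],[0,0,0,0,0,0,90]]]' ;  python3 - <<'E'
from h import *
T=T_tool();print(incase((T@[0,0,-.027,1])[:3]))
E
python3 -m pendant '[[[0,0,0.4,0,0,0,90],[0,0,0,0,0,0,90]]]'; python3 -m pendant '[[[0,0,0.3,0,0,0,90],[0,0,0,0,0,0,90]]]'; python3 - <<'E'
from h import *
T=T_tool();print(incase((T@[0,0,-.027,1])[:3]))
E
```

```text
time: 14.77
ee_pos: [0.5054, 0.1506, -0.0013]
tcp_rot: [179.9, 4.5, 174.4]
wrist_force: [-0.3, 0.4, -0.1]
opening: 0.0769
[-0.0468354  -0.00090808  0.0256106 ]
time: 14.93
ee_pos: [0.5061, 0.1509, -0.0046]
tcp_rot: [179.8, 4.7, 174.4]
wrist_force: [-0.5, -0.1, -0.6]
opening: 0.0768
time: 15.1
ee_pos: [0.5069, 0.1511, -0.007]
tcp_rot: [179.8, 4.8, 174.4]
wrist_force: [-0.0, -0.4, 0.0]
opening: 0.077
[-0.04556254 -0.00032353  0.0199282 ]
```

```bash
python3 -m pendant '[[[0.15,0,0.4,0,0,0,90],[0,0,0.3,0,0,0,90],[0,0,0,0,0,0,90]]]'|sed -n '1,2p;4p'; python3 -m pendant '[[[0.05,0,0.3,0,0,0,90],[0,0,0,0,0,0,90]]]'|sed -n '1,2p;4p';python3 -m pendant '[[[0.05,0,0.3,0,0,0,90],[0,0,0,0,0,0,90]]]'
```

```text
time: 15.35
ee_pos: [0.5064, 0.1513, -0.0142]
wrist_force: [-0.6, -0.1, 0.1]
time: 15.52
ee_pos: [0.506, 0.1513, -0.0178]
wrist_force: [0.6, 0.1, 0.0]
time: 15.68
ee_pos: [0.5057, 0.1513, -0.0212]
tcp_rot: [179.8, 4.8, 174.4]
wrist_force: [-1.0, 0.2, 1.2]
opening: 0.0766
```

```bash
python3 -m pendant '[[[0,0,0.15,0,0,0,90],[0,0,0,0,0,0,90]]]'|sed -n '1,2p;4p'; python3 -m pendant '[[[0,0,-0.15,0,0,0,75],[0,0,0,0,0,0,70],[0,0,0,0,0,0,70],[0,0,0,0,0,0,70],[0,0,0,0,0,0,70]]]' 20
```

```text
time: 15.85
ee_pos: [0.5059, 0.1513, -0.0229]
wrist_force: [0.5, -0.5, 0.0]
time: 16.27
ee_pos: [0.5057, 0.1511, -0.0213]
tcp_rot: [179.8, 4.8, 174.4]
wrist_force: [0.5, 0.3, -0.3]
opening: 0.0655
```

```bash
python3 -m pendant '[[[-0.1,0,-1,0,0,0,70],[-0.15,0,-2,0,0,0,70],[-0.15,0,-2,0,0,0,70],[-0.15,0,-2,0,0,0,70],[-0.15,0,-2,0,0,0,70]]]'; python3 -m pendant '[[[-0.15,0,-2,0,0,0,70],[-0.15,0,-2,0,0,0,70],[-0.15,0,-2,0,0,0,70],[0,0,0,0,0,0,70],[0,0,0,0,0,0,70]]]'; python3 - <<'E'
from h import *
T=T_tool();a=bot.camera('side')[110:270,230:390];b=bot.camera('wrist')
cv2.imwrite('pics/10.png',np.hstack([cv2.resize(a,(400,400)),b[:,120:520]])[:,:,::-1])
E
```

```text
time: 16.68
ee_pos: [0.5003, 0.1496, 0.0678]
tcp_rot: [-179.9, 4.1, 174.5]
wrist_force: [0.5, -1.1, -2.8]
opening: 0.0651
time: 17.1
ee_pos: [0.5006, 0.15, 0.1371]
tcp_rot: [179.9, 4.4, 174.5]
wrist_force: [-0.7, 0.7, -3.1]
opening: 0.0655
```

View pics/10.png

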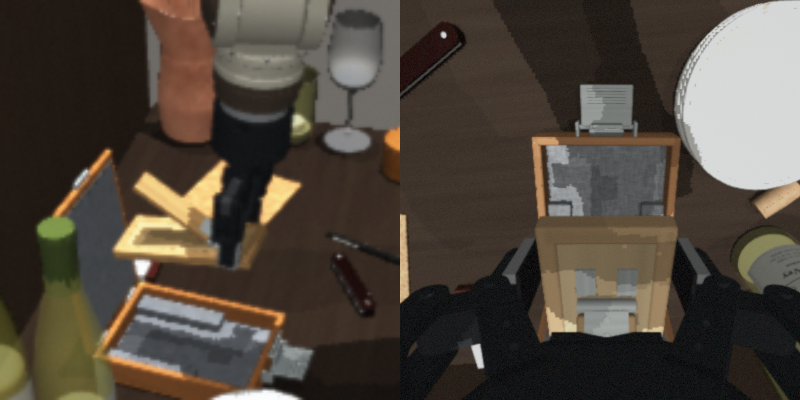

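At 20 N the sign came out of the case but stays rigid (horizontal in both views), so it did not swing. I'll go back down to just above the felt, ease the fingers until it swings, and measure its angle from the side camera in the plane of motion.

```bash
cat > ang.py <<'E'
from h import *
# marks of side cam intersected with vertical plane through TCP, normal = tool y
T=T_tool(); o=bot.get_obs(); n=T[:3,1]; ex=-T[:3,0]*[1,1,0]; ex/=np.linalg.norm(ex)
g=(T@[0,0,-.037,1])[:3]; bot.camera('side'); st()
L={'strut_foot':(-41.2-53,80.9-6),'strut_hinge':(-24,9.5),'sign_bottom':(-128,6),'sign':(-53,-6)}
for t,(a,b) in L.items():
    for m in bot.mark_of('side',t)[:1]:
        c,d=ray('side',m['uv']); p=c+d*(n@(g-c))/(n@d)-g
        u,v=p@ex*1000,p[2]*1000
        # horizontal sign: -x_s -> +u, z_s -> +v ; drop angle
        print(t,round(m['confidence'],2),round(u),round(v),'r',round(np.hypot(u,v)),'/',round(np.hypot(a,b)),'drop deg',round(np.degrees(np.arctan2(b,-a)-np.arctan2(v,u)),1))
E
python3 ang.py; python3 -m pendant '[[[0.1,0,2.5,0,0,0,70],[0.15,0,3,0,0,0,70],[0.15,0,3,0,0,0,70],[0.1,0,2,0,0,0,70],[0,0,0,0,0,0,70]]]'; python3 -m pendant '[[[0,0,0,0,0,0,76.5],[0,0,0,0,0,0,76.5]]]'; python3 ang.py
```

```text
t 17.25 p [0.5001 0.1498 0.1356] r [180.    4.3 174.5] F [ 0.3  0.5 -4. ] op 0.0655 q [18. -4. -7. 84. -2. 23.]
strut_foot 0.84 102 55 r 116 / 120 drop deg 10.3
strut_hinge 0.79 24 0 r 24 / 26 drop deg 21.8
sign_bottom 0.89 124 -8 r 124 / 128 drop deg 6.6
sign 0.9 58 -26 r 64 / 53 drop deg 17.2
time: 17.87
ee_pos: [0.5029, 0.1495, 0.026]
tcp_rot: [179.9, 4.3, 174.5]
wrist_force: [-0.2, -0.4, -3.0]
opening: 0.0651
time: 18.03
ee_pos: [0.5018, 0.1492, 0.0254]
tcp_rot: [-180.0, 4.2, 174.5]
wrist_force: [0.4, -1.0, -2.7]
opening: 0.0652
t 18.08 p [0.5023 0.1493 0.0261] r [180.    4.2 174.5] F [ 0.2  0.4 -2.4] op 0.0655 q [ 18.  -2. -17.  71.  -2.  23.]
strut_foot 0.61 125 37 r 130 / 120 drop deg 22.1
strut_hinge 0.8 27 0 r 27 / 26 drop deg 21.7
sign_bottom 0.76 115 -32 r 120 / 128 drop deg 18.4
sign 0.77 52 -25 r 57 / 53 drop deg 19.0
```

```bash
python3 -m pendant '[[[0,0,0,0,0,0,76.5],[0,0,0,0,0,0,76.5],[0,0,0,0,0,0,76.5],[0,0,0,0,0,0,76.5]]]' | tail -1; python3 ang.py;  python3 -m pendant '[[[-0.1,0,-1,0,0,0,76.5],[-0.1,0,-1,0,0,0,76.5],[-0.1,0,-1,0,0,0,76.5],[0,0,0,0,0,0,76.5]]]'|tail -1; python3 ang.py
```

```text
opening: 0.0655
t 18.67 p [0.5041 0.1499 0.0287] r [179.9   4.5 174.5] F [-0.5 -0.6 -2.6] op 0.0653 q [ 18.  -3. -17.  71.  -2.  23.]
strut_foot 0.58 110 30 r 114 / 120 drop deg 23.3
strut_hinge 0.92 29 -12 r 31 / 26 drop deg 45.1
sign_bottom 0.77 119 -37 r 124 / 128 drop deg 19.8
sign 0.62 51 -25 r 57 / 53 drop deg 19.5
opening: 0.0654
t 19.25 p [0.5042 0.1496 0.0608] r [179.9   4.4 174.5] F [-0.5  0.  -1. ] op 0.0652 q [ 17.  -3. -14.  75.  -2.  23.]
strut_foot 0.86 112 -9 r 112 / 120 drop deg 43.2
strut_hinge 0.83 25 -13 r 28 / 26 drop deg 48.3
sign_bottom 0.57 100 -77 r 126 / 128 drop deg 40.1
sign 0.92 28 -45 r 53 / 53 drop deg 51.6
```

```bash
python3 -m pendant '[[[-0.1,0,-1,0,0,0,76.5],[-0.1,0,-1,0,0,0,76.5],[-0.1,0,-1,0,0,0,76.5],[-0.1,0,-1,0,0,0,76.5],[-0.1,0,-1,0,0,0,76.5]]]'|sed -n '2p;5p'; python3 -m pendant '[[[-0.1,0,-1,0,0,0,76.5],[-0.1,0,-1,0,0,0,76.5],[0,0,0,0,0,0,76.5],[0,0,0,0,0,0,76.5],[0,0,0,0,0,0,76.5]]]'|sed -n '2p;5p'; python3 ang.py
```

```text
ee_pos: [0.5027, 0.1485, 0.11]
opening: 0.0654
ee_pos: [0.5053, 0.1489, 0.137]
opening: 0.0653
t 20.33 p [0.5051 0.1488 0.1366] r [180.    4.3 174.5] F [-0.4  0.4 -2.7] op 0.0656 q [17. -3. -6. 84. -2. 23.]
strut_foot 0.66 109 -53 r 121 / 120 drop deg 64.2
strut_hinge 0.75 12 -26 r 28 / 26 drop deg 87.2
sign_bottom 0.91 62 -112 r 128 / 128 drop deg 63.6
sign 0.74 18 -31 r 35 / 53 drop deg 53.4
```

```bash
python3 -m pendant '[[[0.1,0,1.5,0,0,0,76.5],[0.1,0,1.5,0,0,0,76.5],[0,0,0,0,0,0,76.7],[0,0,0,0,0,0,76.7]]]'|sed -n '2p;5p'; python3 ang.py; python3 -m pendant '[[[0,0,0,0,0,0,76.9],[0,0,0,0,0,0,76.9]]]'|sed -n '2p;5p'; python3 ang.py
```

```text
ee_pos: [0.5047, 0.1487, 0.1047]
opening: 0.0656
t 20.92 p [0.5046 0.1486 0.1046] r [-180.     4.2  174.5] F [-0.2 -0.  -3.8] op 0.0654 q [17. -3. -9. 80. -2. 23.]
strut_foot 0.54 101 -56 r 116 / 120 drop deg 67.8
strut_hinge 0.59 22 -38 r 44 / 26 drop deg 82.0
sign_bottom 0.74 53 -110 r 123 / 128 drop deg 66.9
sign 0.76 10 -59 r 59 / 53 drop deg 73.7
ee_pos: [0.506, 0.149, 0.1068]
opening: 0.0655
t 21.33 p [0.506  0.149  0.1068] r [180.    4.4 174.5] F [ 0.3 -0.6 -3. ] op 0.0658 q [17. -3. -9. 80. -2. 23.]
strut_foot 0.69 86 -64 r 107 / 120 drop deg 75.3
strut_hinge 0.95 3 -32 r 32 / 26 drop deg 105.5
sign_bottom 0.65 45 -129 r 136 / 128 drop deg 73.5
sign 0.77 -2 -50 r 50 / 53 drop deg 85.4
```

```bash
python3 -m pendant '[[[0,0,0,0,0,0,77],[0,0,0,0,0,0,77],[0,0,0,0,0,0,77],[0,0,0,0,0,0,77]]]'|sed -n '2p;5p'; python3 ang.py
```

```text
ee_pos: [0.5057, 0.1489, 0.1063]
opening: 0.0661
t 21.92 p [0.5057 0.1489 0.1063] r [180.    4.3 174.5] F [-0.1 -0.1 -2.9] op 0.0661 q [17. -3. -9. 80. -2. 23.]
strut_foot 0.68 -78 -112 r 136 / 120 drop deg 163.5
strut_hinge 0.71 1 -35 r 35 / 26 drop deg 110.3
sign 0.72 2 -61 r 61 / 53 drop deg 81.4
```

```bash
python3 -m pendant '[[[0,0,0,0,0,0,65],[0,0,0,0,0,0,65],[0,0,0,0,0,0,65]]]' 60|sed -n '2p;4,5p'; python3 ang.py;python3 -m pendant '[[[-0.1,0,-2,0,0,0,65],[-0.1,0,-2,0,0,0,65],[-0.1,0,-2,0,0,0,65],[0,0,0,0,0,0,65]]]'|sed -n '2p;5p'; python3 ang.py; python3 - <<'E'
from h import *
T=T_tool();bot.camera('side');b=bot.camera('wrist')
for t in ['sign','sign_grip','strut_foot']: print(t,[(np.round(m['uv']),round(m['confidence'],2)) for m in bot.mark_of('wrist',t)])
for c in ['side','wrist']: print([(np.round(m['extent']),m['confidence'],m['pixels'].sum()) for m in bot.masks_of(c,'sign')])
E
```

```text
ee_pos: [0.5057, 0.149, 0.1063]
wrist_force: [0.8, 0.5, -2.6]
opening: 0.0636
t 22.42 p [0.5057 0.1489 0.1063] r [180.    4.3 174.5] F [ 0.7  0.6 -3.4] op 0.0634 q [17. -3. -9. 80. -2. 23.]
strut_foot 0.69 83 -89 r 122 / 120 drop deg 85.6
strut_hinge 0.73 5 -35 r 36 / 26 drop deg 104.0
sign_bottom 0.64 31 -133 r 136 / 128 drop deg 79.5
sign 0.75 1 -49 r 49 / 53 drop deg 82.1
ee_pos: [0.503, 0.1487, 0.1668]
opening: 0.0635
t 23.0 p [0.5026 0.1486 0.1646] r [-179.9    4.   174.5] F [ 0.   0.2 -4.1] op 0.0637 q [17. -3. -3. 87. -2. 23.]
strut_foot 0.6 82 -81 r 115 / 120 drop deg 83.0
strut_hinge 0.91 0 -34 r 34 / 26 drop deg 110.8
sign_bottom 0.82 19 -126 r 128 / 128 drop deg 84.0
sign 0.81 -6 -58 r 59 / 53 drop deg 89.5
sign [(array([330., 206.]), 0.75)]
sign_grip [(array([324., 236.]), 0.84)]
strut_foot [(array([325., 288.]), 0.7)]
[(array([291., 188., 336., 243.]), 0.56, np.int64(581))]
[(array([251., 191., 405., 292.]), 0.62, np.int64(9309))]
```

The sign now hangs about 84° down (near vertical) and is clamped at 60 N. I'll carry it to the mat, turning it as it goes.

```bash
cat > mt.py <<'E'
from h import *
import sys
z=float(sys.argv[1]); pit=float(sys.argv[2]); st()
G=mat([0,-.0127,.1217+z]); rpy=[180,pit,72.9]
d=R.from_euler('xyz',rpy,degrees=True).apply([0,0,1]); rows(G+.037*d,rpy)
T=T_tool(); print('grip in mat',inmat((T@[0,0,-.037,1])[:3]).round(4))
E
python3 -m pendant '[[[0,0,-0.6,0,0,0.1,65],[0,0,-0.6,0,0,0.12,65],[0,0,-0.6,0,0,0.12,65],[0,0,-0.6,0,0,0.12,65],[0,0,-0.6,0,0,0.12,65]]]'|sed -n '2,5p'; python3 -m pendant '[[[0,0,0,0,0,0.12,65],[0,0,0,0,0,0.12,65],[0,0,0,0,0,0.12,65],[0,0,0,0,0,0.12,65],[0,0,0,0,0,0.12,65]]]'|sed -n '2,5p'; python3 mt.py .06 0
```

```text
ee_pos: [0.4988, 0.1483, 0.1917]
tcp_rot: [178.1, 3.2, 140.1]
wrist_force: [-0.5, -0.2, -2.0]
opening: 0.0637
ee_pos: [0.4995, 0.1486, 0.1935]
tcp_rot: [176.5, 1.5, 104.3]
wrist_force: [0.4, 1.4, -3.8]
opening: 0.0636
t 24.38 p [0.4995 0.1486 0.1935] r [176.5   1.5 104.3] F [ 0.4  1.4 -3.8] op 0.0636 q [18. -3.  1. 90. -2. 93.]
shift cm [-33.43  -2.34   5.61] turn [0.067 0.008 0.549] rows 8.1
grip in mat [-0.1604  0.2838  0.2305]
```

```bash
python3 -m pendant '[[[-2.5,0,0.2,0.01,0,0.05,65],[-3.5,0,0.2,0.015,0,0.06,65],[-3.5,0.3,0.2,0.015,0,0.06,65],[-3.5,0.3,0.2,0.015,0,0.06,65],[-3.5,0.5,0.2,0.01,0,0.06,65]]]'|sed -n '2,5p'; python3 mt.py .06 0
```

```text
ee_pos: [0.5317, -0.0133, 0.1874]
tcp_rot: [179.8, 0.7, 87.2]
wrist_force: [0.4, 0.5, -2.5]
opening: 0.0636
t 24.8 p [ 0.5317 -0.0133  0.1874] r [179.8   0.7  87.2] F [ 0.4  0.5 -2.5] op 0.0636 q [-1.  2.  5. 93. -1. 92.]
shift cm [-16.6    3.97   4.5 ] turn [0.005 0.012 0.249] rows 4.2
grip in mat [-0.0799  0.1393  0.2244]
```

```bash
python3 -m pendant '[[[-3,0.9,0.2,0,0.04,0.06,65],[-3.5,0.9,0.2,0,0.05,0.06,65],[-3.5,0.9,0.2,0,0.05,0.06,65],[-2.8,0.8,0.2,0,0.05,0.05,65],[0,0,0,0,0.08,0,65]]]'|sed -n '2,5p'; python3 mt.py .05 -28
```

```text
ee_pos: [0.5509, -0.154, 0.1716]
tcp_rot: [-179.3, -15.1, 73.1]
wrist_force: [0.0, 0.9, -3.1]
opening: 0.0638
t 25.22 p [ 0.5509 -0.154   0.1716] r [-179.3  -15.1   73.1] F [ 0.   0.9 -3.1] op 0.0638 q [-24.   9.  10.  93.  15.  83.]
shift cm [-1.37  2.03  2.98] turn [-0.013  0.226  0.002] rows 1.8
grip in mat [-0.0195  0.0005  0.2073]
```

```bash
python3 -m pendant '[[[-0.5,1,0.8,-0.01,0.1,0,65],[-0.5,0.7,0.8,0,0.1,0,65],[0,0.3,0.6,0,0.03,0,65],[0,0,0,0,0,0,65],[0,0,0,0,0,0,65]]]'|sed -n '2,5p'; python3 mt.py .03 -28; cat > pose.py <<'E'
from h import *
T=T_tool(); n=T[:3,1]; g=(T@[0,0,-.037,1])[:3]
bot.camera('side');bot.camera('top')
for t in ['sign','sign_bottom','strut_foot','strut_hinge','sign_grip']:
    r=[]
    for c in ['side','top']:
        for m in bot.mark_of(c,t)[:1]:
            o,d=ray(c,m['uv']); p=o+d*(n@(g-o))/(n@d); r.append((c,round(m['confidence'],2),inmat(p).round(3).tolist()))
    print(t,r)
E
python3 pose.py
```

```text
ee_pos: [0.5694, -0.1695, 0.1453]
tcp_rot: [-180.0, -28.9, 72.5]
wrist_force: [0.4, 0.6, -2.9]
opening: 0.0636
t 25.63 p [ 0.5694 -0.1695  0.1453] r [-180.   -28.9   72.5] F [ 0.4  0.6 -2.9] op 0.0636 q [-31.  15.  11.  93.  28.  75.]
shift cm [-0.93 -0.23  2.49] turn [ 0.003 -0.016 -0.007] rows 0.6
grip in mat [ 0.0022 -0.0171  0.1777]
sign [('side', 0.94, [0.003, 0.034, 0.137]), ('top', 0.68, [0.002, 0.017, 0.123])]
sign_bottom [('side', 0.92, [0.003, 0.029, 0.053]), ('top', 0.74, [0.003, 0.03, 0.049])]
strut_foot [('top', 0.46, [0.008, 0.74, -0.75])]
strut_hinge [('side', 0.72, [0.002, -0.004, 0.153]), ('top', 0.55, [0.002, -0.005, 0.13])]
sign_grip [('side', 0.84, [0.002, -0.005, 0.18]), ('top', 0.8, [0.002, -0.017, 0.168])]
```

```bash
python3 -m pendant '[[[-0.7,0,1.2,0,0.04,0,65],[-0.7,0,1.3,0,0,0,65],[-0.3,0,0.5,0,0,0,65],[0,0,0,0,0,0,65],[0,0,0,0,0,0,65]]]'|sed -n '2,5p'; python3 mt.py 0 -31; python3 pose.py
```

```text
ee_pos: [0.5706, -0.1679, 0.1121]
tcp_rot: [179.8, -31.3, 72.7]
wrist_force: [-0.1, -0.4, -3.5]
opening: 0.0641
t 26.65 p [ 0.5706 -0.1679  0.1121] r [179.8 -31.3  72.7] F [-0.1 -0.4 -3.5] op 0.0641 q [-32.  16.   7.  90.  30.  73.]
shift cm [-0.83 -0.31  2.09] turn [ 0.006 -0.005 -0.003] rows 0.5
grip in mat [ 0.0027 -0.0166  0.1437]
sign [('side', 0.79, [0.003, 0.017, 0.102]), ('top', 0.87, [0.003, 0.018, 0.103])]
sign_bottom [('side', 0.74, [0.003, 0.052, 0.046]), ('top', 0.7, [0.003, 0.042, 0.049])]
strut_foot [('top', 0.66, [0.006, 0.344, -0.134])]
strut_hinge [('side', 0.85, [0.003, -0.002, 0.107]), ('top', 0.83, [0.003, -0.007, 0.098])]
sign_grip [('side', 0.81, [0.003, 0.003, 0.148]), ('top', 0.71, [0.003, -0.012, 0.114])]
```

```bash
python3 -m pendant '[[[-0.4,0,0.7,0,0,0,65],[0,0,0,0,0,0,65]]]'|sed -n '2p;4p'; python3 -m pendant '[[[-0.25,0,0.45,0,0,0,65],[0,0,0,0,0,0,65]]]'|sed -n '2p;4p';python3 -m pendant '[[[-0.15,0,0.3,0,0,0,65],[0,0,0,0,0,0,65]]]'|sed -n '2p;4p'; python3 -m pendant '[[[-0.15,0,0.25,0,0,0,65],[0,0,0,0,0,0,65]]]'|sed -n '2p;4p'
```

```text
ee_pos: [0.571, -0.1679, 0.1036]
wrist_force: [-0.8, 0.3, -3.8]
ee_pos: [0.5709, -0.1676, 0.0973]
wrist_force: [0.1, 0.2, -3.3]
ee_pos: [0.5708, -0.1671, 0.0932]
wrist_force: [-0.3, 0.6, -2.7]
ee_pos: [0.5713, -0.1674, 0.0911]
wrist_force: [-0.3, 0.4, -1.4]
```

```bash
python3 -m pendant '[[[-0.1,0,0.2,0,0,0,65],[0,0,0,0,0,0,65]]]'|sed -n '2p;4p'; python3 -m pendant '[[[-0.1,0,0.15,0,0,0,65],[0,0,0,0,0,0,65]]]'|sed -n '2p;4p'; python3 mt.py 0 -31; python3 pose.py
```

```text
ee_pos: [0.5718, -0.1678, 0.0912]
wrist_force: [-0.7, -0.6, -1.5]
ee_pos: [0.5722, -0.1683, 0.0909]
wrist_force: [-0.4, 0.3, -0.9]
t 28.25 p [ 0.5722 -0.1683  0.0909] r [179.3 -31.3  72.8] F [-0.4  0.3 -0.9] op 0.064 q [-32.  16.   5.  87.  30.  73.]
shift cm [ 0.26 -0.47  0.26] turn [ 0.013 -0.006 -0.001] rows 0.1
grip in mat [ 0.0042 -0.0165  0.1225]
sign [('side', 0.85, [0.005, 0.026, 0.084]), ('top', 0.65, [0.005, 0.014, 0.054])]
sign_bottom [('side', 0.82, [0.006, 0.051, 0.027]), ('top', 0.61, [0.006, 0.039, -0.0])]
strut_foot [('top', 0.6, [0.004, -0.01, 0.099])]
strut_hinge [('side', 0.72, [0.005, -0.007, 0.085]), ('top', 0.6, [0.384, 5.596, -33.017])]
sign_grip [('side', 0.87, [0.004, 0.003, 0.129]), ('top', 0.81, [0.005, -0.018, 0.081])]
```

```bash
python3 -m pendant '[[[0,0,0,0,0,0,76.5],[0,0,0,0,0,0,77.5],[0,0,0,0,0,0,79],[0,0,0,0,0,0,82],[0,0,0,0,0,0,90]]]'|sed -n '2p;4,5p'; python3 -m pendant '[[[0,0,0,0,0,0,95],[0,0,0,0,0,0,95],[0,0,0,0,0,0,95]]]'|sed -n '2p;4,5p';  python3 - <<'E'
from h import *
a=bot.camera('side')[130:250,250:410];b=bot.camera('top')[130:250,290:450];c=bot.camera('wrist')
cv2.imwrite('pics/11.png',np.vstack([np.hstack([cv2.resize(a,(400,300)),cv2.resize(b,(400,300))]),np.hstack([cv2.resize(c,(480,300)),np.zeros((300,320,3),np.uint8)])])[:,:,::-1])
E
```

```text
ee_pos: [0.572, -0.1674, 0.0889]
wrist_force: [-0.5, -0.2, 0.2]
opening: 0.0768
ee_pos: [0.5718, -0.1671, 0.0885]
wrist_force: [-0.1, -0.0, 0.4]
opening: 0.0811
```

View pics/11.png

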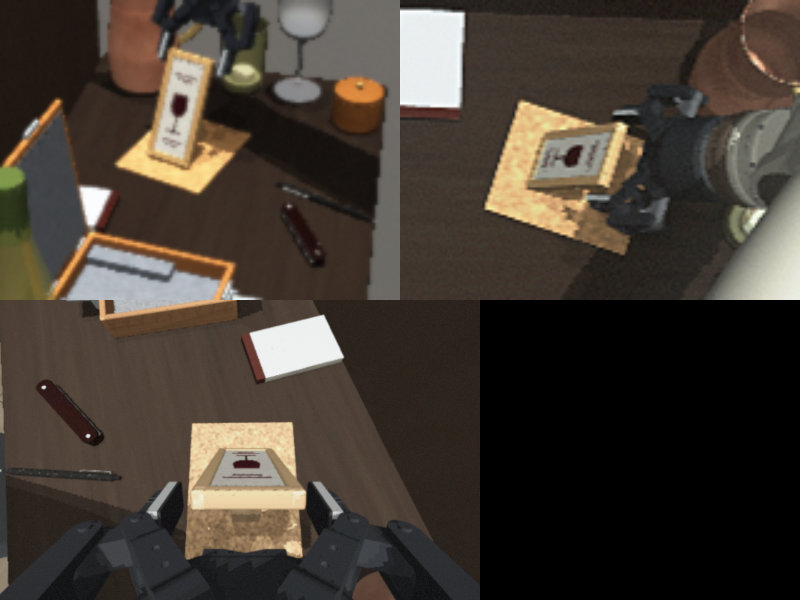

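The sign stands on the mat with its face to the left, and the fingers are clear on both sides (closer on the right). I'll shift 3 mm and withdraw upwards.

```bash
python3 -m pendant '[[[0,0.3,0,0,0,0,100],[0,0,0,0,0,0,100],[0.5,0,-0.85,0,0,0,100],[0.8,0,-1.3,0,0,0,100],[1,0,-1.7,0,0,0,100]]]'|sed -n '2p;4,5p'; python3 -m pendant '[[[1.3,0,-2,0,0,0,100],[1.5,0,-2.5,0,0,0,100],[1.5,0,-2.5,0,0,0,100],[1.5,0,-2.5,0,-0.1,0,100],[0.5,0,-1,0,-0.1,0,100]]]'|sed -n '1,5p'; python3 pose.py; python3 - <<'E'
from h import *
L={'mat':['sign','sign_bottom','strut_hinge','sign_grip']}
for t in L['mat']:
  a=bot.mark_of('side',t);b=bot.mark_of('top',t)
  if a and b: print(t,inmat(tri([('side',a[0]['uv'],None),('top',b[0]['uv'],None)])).round(3))
E
```

```text
ee_pos: [0.573, -0.1675, 0.1317]
wrist_force: [0.4, -0.7, 0.7]
opening: 0.0858
time: 30.5
ee_pos: [0.5706, -0.1699, 0.2611]
tcp_rot: [-179.8, -19.9, 72.1]
wrist_force: [0.3, 0.6, 0.4]
opening: 0.0853
sign [('side', 0.58, [0.003, 0.01, 0.078]), ('top', 0.78, [0.003, 0.007, 0.045])]
sign_bottom [('side', 0.94, [0.003, 0.047, 0.012]), ('top', 0.67, [0.003, 0.036, 0.046])]
strut_foot []
strut_hinge [('side', 0.89, [0.003, -0.005, 0.09]), ('top', 0.85, [0.003, -0.009, 0.099])]
sign_grip [('side', 0.66, [0.003, 0.001, 0.133]), ('top', 0.87, [0.003, -0.015, 0.139])]
sign [-0.001  0.01   0.079]
sign_bottom [0.013 0.034 0.001]
strut_hinge [ 0.006 -0.01   0.086]
sign_grip [ 0.01  -0.016  0.122]
```

Triangulated pose agrees with standing: bottom edge at mat (0.013, 0.034, ~0), grip point at height 0.122. Next comes the lid: the closed fingers go over behind it.

```bash
python3 -m pendant '[[[0,0,-1,0,-0.12,-0.05,0],[0,0,-0.5,0,-0.12,-0.1,0],[0,0,-0.5,0,-0.1,-0.12,0],[1,0,0,0,0,-0.12,0],[2,0,0,0,0,-0.12,0]]]' 40|sed -n '2p;3p'; python3 -m pendant '[[[2,0.5,0,0,0,-0.12,0],[2,0.5,0,0,0,-0.12,0],[2,1,0,0,0,-0.12,0],[2,1,0,0,0,-0.12,0],[1.5,1,0,0,0,-0.12,0]]]'|sed -n '2p;3p'; python3 - <<'E'
from h import *
st();tip(case([.142,0,.26]),[180,10,174.3])
E
```

```text
ee_pos: [0.5692, -0.1473, 0.2761]
tcp_rot: [177.8, -2.1, 99.2]
ee_pos: [0.5682, -0.0386, 0.2816]
tcp_rot: [176.9, -0.4, 135.0]
t 32.33 p [ 0.5682 -0.0386  0.2816] r [176.9  -0.4 135. ] F [0.2 0.2 0.1] op 0.0001 q [ -5.   9.  23. 103.   3.  40.]
shift cm [ 2.98 20.86  6.36] turn [-0.006 -0.155 -0.689] rows 5.6
```

```bash
python3 -m pendant '[[[0.5,2,0,0,-0.03,-0.12,0],[0.5,2.5,0,0,-0.03,-0.12,0],[0.5,2.5,0,0,-0.03,-0.12,0],[0,2.5,0,0,-0.03,-0.12,0],[0,2.5,0,0,-0.03,-0.12,0]]]' |sed -n '2p;3p'; python3 - <<'E'
from h import *
st();tip(case([.142,0,.25]),[180,10,174.3])
E
```

```text
ee_pos: [0.6174, 0.0773, 0.2873]
tcp_rot: [179.8, 9.6, 169.5]
t 32.75 p [0.6174 0.0773 0.2873] r [179.8   9.6 169.5] F [-0.   0.1 -0.9] op -0.0 q [ 9.  8. 22. 95. -3. 19.]
shift cm [-5.57  6.82  7.85] turn [-0.01  -0.007 -0.082] rows 2.8
```

```bash
python3 -m pendant '[[[-2,2.6,1,0,0,-0.04,0],[-2.5,2.8,1,0,0,-0.04,0],[-2.5,1.2,1.5,0,0,0,0],[0,0,0,0,0,0,0]]]' |sed -n '2p;3p'; python3 - <<'E'
from h import *
st();print(incase((T_tool()@[0,0,-.031,1])[:3]).round(3));tip(case([.143,0,.192]),[180,10,174.3])
bot.camera('side');bot.camera('top')
for t in ['lid_edge']:
  a=bot.mark_of('side',t);b=bot.mark_of('top',t)
  if a and b: print(t,a[0]['confidence'],b[0]['confidence'],incase(tri([('side',a[0]['uv'],None),('top',b[0]['uv'],None)])).round(3))
E
```

```text
ee_pos: [0.7026, 0.1415, 0.265]
tcp_rot: [-179.4, 9.8, 175.3]
t 33.08 p [0.7026 0.1415 0.265 ] r [-179.4    9.8  175.3] F [ 1.3 -0.2 -2.6] op -0.0004 q [13. 21. 35. 95. -4. 17.]
[0.147 0.01  0.296]
shift cm [ 2.18 -0.86 10.14] turn [-0.007 -0.003  0.017] rows 2.5
lid_edge 0.88 0.59 [0.128 0.003 0.211]
```

```bash
python3 -m pendant '[[[0.5,-0.8,3,0,0,0,0],[0.5,0,3,0,0,0,0],[0.5,0,2.5,0,0,0,0],[0.1,0,0.8,0,0,0,0],[0,0,0,0,0,0,0]]]' |sed -n '2,4p'; python3 - <<'E'
from h import *
st();t=incase((T_tool()@[0,0,-.031,1])[:3]);print(t.round(3))
E
```

```text
ee_pos: [0.6983, 0.1261, 0.1864]
tcp_rot: [-179.8, 11.0, 174.8]
wrist_force: [-0.7, -0.5, -0.8]
t 33.7 p [0.6983 0.1261 0.1864] r [-179.8   11.   174.8] F [-0.7 -0.5 -0.8] op -0.0 q [12. 15. 19. 83. -3. 17.]
[ 0.144 -0.006  0.217]
```

```bash
python3 -m pendant '[[[0.4,0.2,2.4,0,0,0,0],[0,0,0,0,0,0,0]]]' |sed -n '2,4p'; python3 -m pendant '[[[1,0,-0.2,0,0,0,0],[1,0,-0.2,0,0,0,0],[1,0,-0.2,0,0,0,0],[1,0,-0.2,0,0,0,0]]]' |sed -n '2,4p'; python3 - <<'E'
from h import *
st();t=incase((T_tool()@[0,0,-.031,1])[:3]);print(t.round(3)); bot.camera('side');bot.camera('top')
for t in ['lid_edge']:
  a=bot.mark_of('side',t);b=bot.mark_of('top',t)
  if a and b: print(t,a[0]['confidence'],b[0]['confidence'],incase(tri([('side',a[0]['uv'],None),('top',b[0]['uv'],None)])).round(3))
E
```

```text
ee_pos: [0.699, 0.1269, 0.1661]
tcp_rot: [-179.9, 11.3, 174.7]
wrist_force: [-0.9, 0.6, -1.2]
ee_pos: [0.6594, 0.1299, 0.1762]
tcp_rot: [180.0, 11.8, 174.5]
wrist_force: [0.6, 0.1, -0.7]
t 34.2 p [0.6594 0.1299 0.1762] r [180.   11.8 174.5] F [ 0.6  0.1 -0.7] op 0.0004 q [13.  9. 10. 80. -4. 18.]
[ 0.104 -0.006  0.207]
lid_edge 0.9 0.7 [ 0.09  -0.     0.217]
```

```bash
python3 -m pendant '[[[2,0.2,0.2,0,0,0,0],[2,0.2,0.2,0,0,0,0],[2.4,0,0.35,0,0,0,0],[2.4,0,0.35,0,0,0,0]]]' |sed -n '2,4p'; python3 - <<'E'
from h import *
st();t=incase((T_tool()@[0,0,-.031,1])[:3]);print(t.round(3)); bot.camera('side');bot.camera('top')
for t in ['lid_edge']:
  a=bot.mark_of('side',t);b=bot.mark_of('top',t)
  if a and b: print(t,a[0]['confidence'],b[0]['confidence'],incase(tri([('side',a[0]['uv'],None),('top',b[0]['uv'],None)])).round(3))
E
```

```text
ee_pos: [0.5815, 0.1417, 0.1495]
tcp_rot: [179.9, 12.3, 174.4]
wrist_force: [1.6, 0.1, -0.3]
t 34.73 p [0.5815 0.1417 0.1495] r [179.9  12.3 174.4] F [ 1.6  0.1 -0.3] op 0.0 q [16. -2. -4. 76. -4. 21.]
[ 0.025 -0.002  0.18 ]
lid_edge 0.73 0.96 [-0.028 -0.007  0.228]
```

```bash
python3 -m pendant '[[[2.4,0,0.6,0,0,0,0],[2.6,0,1.1,0,0,0,0],[1.8,0,1.6,0,0,0,0],[1.8,0,1.8,0,0,0,0]]]' |sed -n '2,4p'; python3 - <<'E'
from h import *
st();t=incase((T_tool()@[0,0,-.031,1])[:3]);print(t.round(3)); bot.camera('side');bot.camera('top')
for t in ['lid_edge']:
  a=bot.mark_of('side',t);b=bot.mark_of('top',t)
  if a and b: print(t,a[0]['confidence'],b[0]['confidence'],incase(tri([('side',a[0]['uv'],None),('top',b[0]['uv'],None)])).round(3))
E
```

```text
ee_pos: [0.5184, 0.1499, 0.0883]
tcp_rot: [179.6, 13.1, 174.2]
wrist_force: [-0.4, -0.8, 0.4]
t 35.27 p [0.5184 0.1499 0.0883] r [179.6  13.1 174.2] F [-0.4 -0.8  0.4] op 0.0001 q [ 19. -10. -19.  70.  -5.  24.]
[-0.039 -0.     0.118]
lid_edge 0.7 0.9 [-0.062 -0.006  0.123]
```

```bash
python3 -m pendant '[[[1.6,0,1.2,0,0,0,0],[1.6,0,1.7,0,0,0,0],[1.2,0,1.9,0,0,0,0],[0,0,0,0,0,0,0]]]' |sed -n '2,4p'; python3 - <<'E'
from h import *
st();t=incase((T_tool()@[0,0,-.031,1])[:3]);print(t.round(3)); bot.camera('side')
print([m['uv'] for m in bot.mark_of('side','lid_edge')])
E
```

```text
ee_pos: [0.4961, 0.1547, 0.0399]
tcp_rot: [179.3, 13.7, 174.0]
wrist_force: [-0.7, 0.3, 0.5]
t 35.8 p [0.4961 0.1547 0.0399] r [179.3  13.7 174. ] F [-0.7  0.3  0.5] op 0.0001 q [ 21. -13. -26.  64.  -6.  26.]
[-0.062  0.002  0.07 ]
[[333.4, 240.4]]
```

```bash
python3 -m pendant '[[[1.1,0,0.8,0,0,0,0],[1,0,1,0,0,0,0],[0,0,0,0,0,0,0]]]' |sed -n '2p;4p'; python3 -m pendant '[[[0.15,0,0.6,0,0,0,0],[0,0,0,0,0,0,0]]]' |sed -n '2p;4p'; python3 -m pendant '[[[0.1,0,0.4,0,0,0,0],[0,0,0,0,0,0,0]]]' |sed -n '2p;4p';  python3 -m pendant '[[[0.1,0,0.4,0,0,0,0],[0,0,0,0,0,0,0]]]' |sed -n '2p;4p'
```

```text
ee_pos: [0.4887, 0.1584, 0.0278]
wrist_force: [-0.8, -1.0, 0.5]
ee_pos: [0.4906, 0.159, 0.0241]
wrist_force: [-0.1, -0.6, 0.3]
ee_pos: [0.4921, 0.1595, 0.0221]
wrist_force: [-0.2, -0.2, -0.1]
ee_pos: [0.4935, 0.1599, 0.0189]
wrist_force: [-0.1, 0.3, -1.8]
```

```bash
python3 -m pendant '[[[0.8,-0.3,0.3,0,0,0,0],[0.3,0,0.5,0,0,0,0],[0,0,0,0,0,0,0]]]' |sed -n '2p;4p'; python3 -m pendant '[[[0.2,0,0.4,0,0,0,0],[0,0,0,0,0,0,0]]]' |sed -n '2p;4p'; python3 -m pendant '[[[0.2,0,0.4,0,0,0,0],[0,0,0,0,0,0,0]]]' |sed -n '2p;4p';  python3 - <<'E'
from h import *
st();t=incase((T_tool()@[0,0,-.031,1])[:3]);print(t.round(3)); bot.camera('side')
print([m['uv'] for m in bot.mark_of('side','lid_edge')])
E
```

```text
ee_pos: [0.4868, 0.158, 0.0107]
wrist_force: [-5.6, -1.2, 13.8]
ee_pos: [0.4871, 0.1581, 0.0094]
wrist_force: [-9.4, -2.5, 16.4]
ee_pos: [0.4872, 0.1581, 0.0088]
wrist_force: [-10.6, -2.9, 17.3]
t 37.23 p [0.4872 0.1581 0.0088] r [178.6  15.9 173.6] F [-10.6  -2.9  17.3] op -0.0 q [ 22. -15. -32.  59.  -6.  27.]
[-0.072  0.004  0.039]
[[336.3, 247.6]]
```

```bash
python3 -m pendant '[[[0,0,-0.5,0,0,0,0],[-0.5,0,-1.5,0,0,0,0],[-0.5,0,-3,0,0,0,0],[-0.5,0,-4,0,0,0,0],[0,0,-4,0,0,0,0]]]' |sed -n '1,2p;4p'; python3 -m pendant '[[[0,0,0,0,0,0,0],[0,0,0,0,0,0,0],[0,0,0,0,0,0,0],[0,0,0,0,0,0,0],[0,0,0,0,0,0,0]]]' >/dev/null;  python3 - <<'E'
from h import *
for n in ['side','top']:
  bot.camera(n)
  print(n,[(m['uv'],m['confidence']) for m in bot.mark_of(n,'lid_edge')],[(m['uv'],m['confidence']) for m in bot.mark_of(n,'latch_pad')],[(m['extent'],m['confidence']) for m in bot.masks_of(n,'lid')[:1]])
for t in ['sign','sign_bottom','strut_hinge','sign_grip']:
  a=bot.mark_of('side',t);b=bot.mark_of('top',t)
  if a and b: print(t,inmat(tri([('side',a[0]['uv'],None),('top',b[0]['uv'],None)])).round(3))
st()
E
```

```text
time: 37.75
ee_pos: [0.4605, 0.1546, 0.133]
wrist_force: [1.9, 0.7, 0.7]
side [([335.8, 248.0], 0.94), ([317.5, 192.1], 0.37)] [([354.0, 254.5], 0.61)] [([272.3, 220.9, 341.9, 267.7], 0.57)]
top [([236.7, 231.6], 0.97)] [([232.2, 248.1], 0.59)] [([208.1, 166.8, 270.3, 236.6], 0.84)]
sign [0.003 0.014 0.079]
sign_bottom [ 0.009  0.035 -0.005]
strut_hinge [-0.001 -0.01   0.09 ]
sign_grip [ 0.007 -0.021  0.107]
t 38.97 p [0.4611 0.1555 0.1406] r [178.7  15.8 173.6] F [-0.7  0.2  0.2] op 0.0003 q [ 23. -21. -21.  75.  -6.  28.]
```

```bash
python3 -c "
from workcell import bot
print(bot.job_done())"
```

```text
the job is handed in; nothing more can be done
None
```

The wine sign stands on its open strut near the middle of the cork mat, facing left, and the case lid is shut again. I handed the job in at about 39 s of the 72 s allowed; it reports no verdict.

**What I did**
- I pressed the latch and the lid sprang open.
- I pinched the strut and swung it about 0.76 rad along its arc, to its stop.
- I lifted the sign by its grip point, eased the fingers so it swung down, then clamped it. I set it on the mat leaning back and let go.
- I pushed the lid over from behind and pressed it down with about 17 N.

**Last checks**
- **Lid:** after the arm withdrew, the lid's position in the side and top pictures matched the start to within about 5 pixels, and it stayed down for half a second. The latch looked back at rest by its mark only; I had no joint reading.
- **Sign:** its bottom edge is at about (0.009, 0.035) m on the mat with z close to 0, and its top is further back, as it should be when leaning. The picture taken just after the fingers opened showed it standing, face left. I saw no lean or square-to-mat angle directly, and the final strut foot position was not detected.
- **Other things:** nothing showed contact with the bottles, jug, glasses or plates, but I did not measure their positions again.

**What disagreed**
- The real fingertips were about 30 mm short of the reported tool point. I found this when the first latch presses touched nothing, and allowed for it afterwards.
- At 20 N the sign did not swing by itself, so the grip had to be eased further.
- Height estimates from single cameras for the sign's bottom edge were up to a few centimetres off, so I relied on the contact force and on positions worked out from both cameras.

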